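# Pull the filter plate from the bench air scrubber and show it at the light panel

## Robot

A 7-joint arm with a two-finger parallel gripper is mounted at the origin on the work surface. World frame = base frame: x ahead of the robot, y to its left, z up, the work surface at z = 0. Lengths are in m, angles in rad, forces in N, time in s.
With the tool pointing down it reaches from about 0.4 to 0.9 m from the base axis. Payload 5.5 kg.
Tool frame: the origin (TCP) lies midway between the tips of the shut fingers; the grasp point (between the pads) lies 19 mm behind it; z points along the fingers, x is the direction in which the jaws open and shut, and the axes are right-handed (so a half turn about z gives the same grasp; the last joint's range is limited). The gripper opens to 85 mm and grips with 20 to 120 N. Pads are 22 mm wide; open, the fingers measure 114 mm over their backs; the gripper's body (76 mm by 85 mm) begins 54 mm behind the grasp point. The pads swing forward as they close: fully open they stand 13 mm farther back than shut.
Start: joints at [-0.984, 0.501, -0.427, 1.55, 0.221, 1.138, -0.21], TCP at [0.207, 0.616, 0.231] pointing down, gripper open.
Joint ranges: [-2.88, 2.88], [-0.31, 2.03], [-1.54, 1.56], [0.2, 2.42], [-1.41, 4.55], [0.19, 2.02], [-2.57, 2.57]. Speed limits (rad/s): [2.57, 2.57, 3.14, 3.14, 3.14, 3.14, 3.14].

## Interface

Orientations are given as a rotation vector (axis times angle).
In Python, from workcell import monitor, viewer, r gives the robot as it stands.
- The arm moves only by the tool drive_tool, never from a script. Its argument "rows" is a list of rows, each an object of numbers: "tx", "ty", "tz": the shift along the tool's x, y, z in m; "wx", "wy", "wz": the turn, a rotation vector about the tool's x, y, z in rad; "hand": the finger opening in m, from 0 to 0.0854. A call has exactly 8 rows; each row shifts and turns the commanded pose from where the row before left it, along the tool's axes as they then stand; what a row does not reach is not made up. A row lasts 1/12 s, in which the tool goes at most 41.7 mm and 7.16 degrees, less where a joint would pass 70% of its speed; a pose out of reach is approached as far as the arm can. A call with a gripper value outside its range is refused whole. The fingers move at their own pace and stop on an object; "grip_force" is the grip in N (left out, the last holds). Time passes only in rows, so rows that do not move let the fingers close, or fill a call up. It gives the time, the measured TCP pose, the force and the opening at its end, in the units of the state.
- monitor.get_obs(): the state, without advancing time (a new reading comes with each control period).
- viewer.grab_frame(name): name is "scene" or "top"; returns (picture, depth): 400x640x3 uint8, red, green, blue; 400x640 float32, m along the optical axis (not along the pixel's ray), 0 where there is no reading.
- viewer.get_calibration(name): a dict with "fx", "fy", "cx", "cy" (pixels), "pose" (4x4, takes a point from camera to world coordinates). Camera axes: x right, y down, z forward; pixel columns grow to the right and rows downward; lengths in m; the calibration is good to about 2 mm. A picture is of the moment at which its call begins. get_calibration takes no time and is no camera call.
- r.finish_job(): hands the job in, once; it reports no verdict.
The state is a dict: "t": time; "joint_pos": joint angles; "dq": joint speeds; "joint_torque": joint torques, N m; "tcp_pos": TCP position; "tool_rot": TCP orientation; "contact_force": force on the tool from outside, world axes, zero at the start; "ft_torque": the same for the moment, N m; "opening": opening from 0.0 (shut) to 1.0 (fully open).
Only numpy, scipy, OpenCV 4.12 (cv2) and the standard library are available. Lean on these libraries where they do the work, as an engineer would, in place of code of your own. Each camera call takes 0.05 s, during which the arm holds its last target.

## Task

Take the small capped jar off the flap of the air scrubber and stand it squarely on the narrow raised stand, then swing the flap up until it stands open by itself. Draw the filter plate out by its tab and finish still holding it: upright, still, centred in front of the lit face of the light panel, about 5 cm away and parallel to it, touching nothing but the gripper. Leave the flap open, keep the jar upright throughout, and leave everything else on the bench where it is.

Things in the scene. Friction and masses are not known exactly. Their poses are not given: they have to be found in the camera images.
- scrubber: air scrubber, a fixed white box 150 (x) x 130 (y) x 114 mm high. Origin: centre of its underside; x points from its front (towards the robot) to its hinge side. Its top is a recess 140 x 120 mm, 44 mm deep (floor 70 mm above the bench), closed by the flap; the slot for the filter plate opens in the middle of the recess floor, 11 mm (x) by 73 mm (y), down to 12 mm above the bench.
- flap (a joint): angle of the flap in rad: 0 shut, 1.57 upright, stop at 1.9. Grey panel 150 x 130 x 6 mm (top face 120.5 mm above the bench when shut) hinged on the +x edge of the scrubber. Stiff hinge: it stays at any angle, and takes 2 to 3 N at the bar to move. A gripper has room at the tab from about 1.4 on.
- flap_hinge (a point): point on the hinge line in the middle of the flap's width, 75 mm to +x of the scrubber's axis and 114.5 mm above the bench; the hinge line runs along this frame's y. At angle 0 the frame is parallel to the scrubber's; it turns with the flap, about +y, as it opens.
- flap_bar (a point): middle of the flap's handle: a round steel bar 10 mm thick and 92 mm long, parallel to the hinge (along y), held 35 mm off the flap's top face by a post at each end. It lies 125 mm to -x and 41 mm to +z of the hinge in the flap's frame, so 155.5 mm above the bench when shut. A bar pinched across can turn between the fingers.
- jar: small amber glass jar with a white cap, 40 mm wide, 65 mm high, about 0.12 kg, standing at the start on the shut flap on the hinge side of the bar. Origin: centre of its underside, z up.
- stand_top (a point): middle of the flat top of the stand: a round plate 56 mm wide, 90 mm above the bench, on a thin column with a 90 mm round foot; fixed.
- plate: filter plate, 0.09 kg, under the flap: frame 70 (y) x 60 (z) x 8 mm (x) with pale filter, and on its top edge a tab 36 (y) x 36 (z) x 8 mm. Origin: centre of its bottom edge, z up to the tab. It stands in the slot, axes parallel to the scrubber's, bottom 12 mm above the bench; the tab is clear in the recess, its top 108 mm above the bench. Slides straight up, 1.5 mm play.
- plate_center (a point): middle of the plate's frame, 30 mm above its bottom edge; axes as the plate's.
- panel: fixed upright light panel, a black frame 140 mm wide (y), 16 mm thick with its top 142 mm above the bench, on a foot 80 mm (x) x 110 mm, that reaches 28 mm in front of the lit face and is 12 mm high. Origin: on the bench below the lit face; its x points out of the lit face (away from the robot), z up.
- panel_view (a point): middle of the lit white face of the panel, 85 mm above the bench; x points straight out of the face.
- cork_ring: bystander: cork ring, 90 mm outside, 26 mm high. Origin: centre of its underside.
- beaker: bystander: empty glass beaker, 64 mm wide, 85 mm high. Origin: centre of its underside.
- cylinder: bystander: tall glass measuring cylinder, 190 mm high on a 68 mm foot. Origin: centre of its underside.
- spatula: bystander: thin steel laboratory spatula about 205 mm long, lying on the bench. Origin: near the middle of its length, x along it.
- stopper: bystander: black rubber stopper, 34 mm wide, 28 mm high. Origin: centre of its underside.
- dish: bystander: shallow glass dish, 90 mm wide, 16 mm high. Origin: centre of its underside.
- big_jar: bystander: large labelled amber jar, 68 mm wide, 110 mm high. Origin: centre of its underside.
There are look-alikes about, which are no part of the job. What is shaped like the jar but green is not meant. Leave any green or yellow look-alike of the part that bears stand_top alone.

How it is judged:
By the outcome, as a careful person would: the job done as asked, in the order asked, and still so for the second after the job is handed in, while the arm keeps its last pose, push and grip.
It also fails if it takes over 72 s, if anything falls off the work surface, if the arm or the gripper's body presses on something with over 40 N, if the wrist force passes 120 N, or if a joint passes its speed limit or range.

## Working session

There is one attempt and no reset: what is moved stays moved. The work goes in short steps, Python scripts to look and compute and a tool call to move; the robot and the scene stay as the last step left them, time stands still between calls to the robot, and variables do not carry over. Pictures are saved under pics/ and viewed, and the job is handed in when it is done.

Besides the shell and the picture viewer there is one more tool, called after "Request:" by a JSON object that holds its "name" and its "arguments", one argument or row to a line. drive_tool: Moves the arm, as the interface text tells. Its arguments: {"type":"object","properties":{"rows":{"type":"array"},"grip_force":{"type":"number"}},"required":["rows"]}

```bash
ls; mkdir -p pics; python3 - <<'E'
from workcell import monitor, viewer, r
import cv2,numpy as np
print(monitor.get_obs())
for n in("scene","top"):
    p,d=viewer.grab_frame(n); cv2.imwrite(f"pics/{n}0.png",p[:,:,::-1]); np.savez(f"pics/{n}0.npz",p=p,d=d)
    print(viewer.get_calibration(n))
E
```

```text
pics
{'t': 0.0, 'joint_pos': array([-0.98381808,  0.50189118, -0.42674157,  1.55146267,  0.22079562,
        1.13832004, -0.21031576]), 'dq': array([ 0.00011914,  0.00070215, -0.00201398,  0.00056176,  0.00023021,
       -0.00106063, -0.00095869]), 'joint_torque': array([ 5.30382931e-04, -5.69511008e+01, -5.81660002e+00, -2.80936629e+01,
        1.04994129e-02,  1.19011439e-02, -1.30603837e-05]), 'tcp_pos': array([0.20664112, 0.61552618, 0.23022254]), 'tool_rot': array([ 2.54952943,  1.83366483, -0.00263339]), 'contact_force': array([ 0.24916535, -0.29673173, -0.70994556]), 'ft_torque': array([0.00759256, 0.02553233, 0.00559896]), 'opening': 1.0032973726774805}
{'fx': 366.5170778126034, 'fy': 366.5170778126034, 'cx': 320.5308300055221, 'cy': 193.60062673357626, 'pose': array([[-0.61662326,  0.47896521, -0.62479443,  1.22119257],
       [ 0.78718923,  0.36459982, -0.49739329,  0.51717657],
       [-0.01043415, -0.79853572, -0.60185699,  0.7736644 ],
       [ 0.        ,  0.        ,  0.        ,  1.        ]])}
{'fx': 391.4091503270516, 'fy': 391.4091503270516, 'cx': 328.249512852596, 'cy': 195.77656935152012, 'pose': array([[ 7.18017683e-03, -9.85196145e-01,  1.71280473e-01,
         3.74558120e-01],
       [-9.99974064e-01, -6.97760506e-03,  1.78468093e-03,
         1.64800620e-02],
       [-5.63133273e-04, -1.71288845e-01, -9.85220693e-01,
         1.10995574e+00],
       [ 0.00000000e+00,  0.00000000e+00,  0.00000000e+00,
         1.00000000e+00]])}
```

View pics/scene0.png

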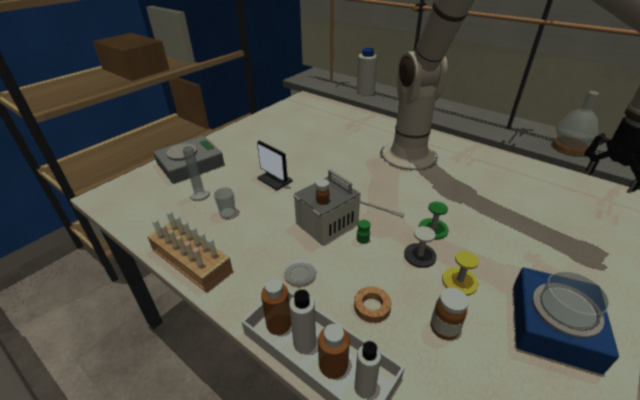

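View pics/top0.png

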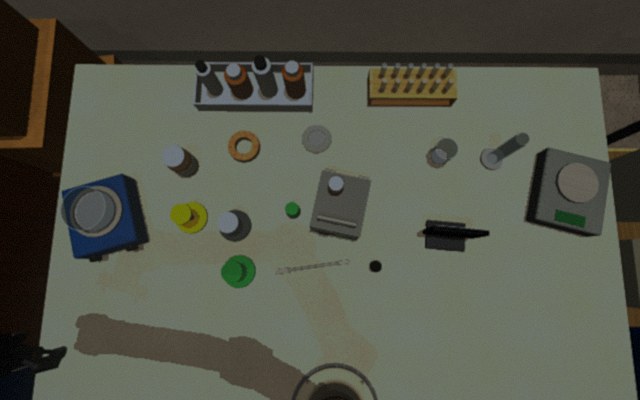

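```bash
cat > h.py <<'E'
import numpy as np,cv2
from workcell import monitor, viewer, r
from scipy.spatial.transform import Rotation as R
def cloud(n,d):
    c=viewer.get_calibration(n); v,u=np.mgrid[:400,:640]
    P=np.stack([(u-c['cx'])/c['fx']*d,(v-c['cy'])/c['fy']*d,d],-1)
    W=P@c['pose'][:3,:3].T+c['pose'][:3,3]; W[d<=0]=np.nan; return W
def grab(n,tag):
    p,d=viewer.grab_frame(n); np.savez(f"pics/{n}{tag}.npz",p=p,d=d); cv2.imwrite(f"pics/{n}{tag}.png",p[:,:,::-1]); return p,cloud(n,d)
def load(n,tag):
    z=np.load(f"pics/{n}{tag}.npz"); return z['p'],cloud(n,z['d'])
def crop(p,u0,u1,v0,v1,s,name):
    q=cv2.resize(p[v0:v1,u0:u1],None,fx=s,fy=s,interpolation=cv2.INTER_CUBIC)
    q=np.clip(255*(q/255.)**0.6,0,255).astype(np.uint8); cv2.imwrite(name,q[:,:,::-1])
def proj(n,X):
    c=viewer.get_calibration(n); T=c['pose']; q=T[:3,:3].T@(np.array(X)-T[:3,3]); return c['fx']*q[0]/q[2]+c['cx'],c['fy']*q[1]/q[2]+c['cy']
E
python3 - <<'E'
from h import *
p,W=load("scene",0); crop(p,240,480,130,300,3.3,"pics/sc1.png")
p,W=load("top",0); crop(p,210,510,130,290,2.6,"pics/tc1.png")
for n in("top","scene"):
    p,W=load(n,0)
    m=np.isfinite(W[...,2])
    print(n,m.mean(), np.nanmedian(W[250:300,330:420,2] if n=="top" else W[150:200,100:150,2]))
p,W=load("top",0)
for (v,u) in [(184,336),(210,290),(222,230),(214,182),(268,234),(200,350),(222,336),(232,440),(266,375),(154,438),(158,490)]:
    print(u,v,W[v,u].round(3))
E
```

```text
top 0.99599609375 0.001353546988732024
scene 0.99604296875 -0.002274083832525031
336 184 [ 0.563 -0.     0.189]
290 210 [0.516 0.121 0.067]
230 222 [0.48  0.274 0.093]
182 214 [0.501 0.402 0.089]
234 268 [0.362 0.258 0.092]
350 200 [ 0.536 -0.037  0.122]
336 222 [ 0.479 -0.002  0.124]
440 232 [ 0.456 -0.266  0.115]
375 266 [ 0.37 -0.11  0.03]
438 154 [ 0.669 -0.278  0.087]
490 158 [ 0.675 -0.441  0.03 ]
```

View pics/sc1.png

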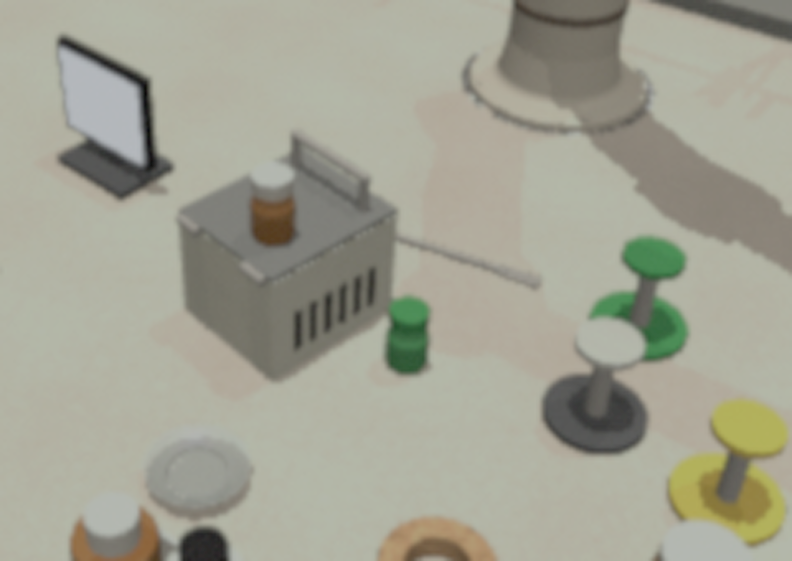

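View pics/tc1.png

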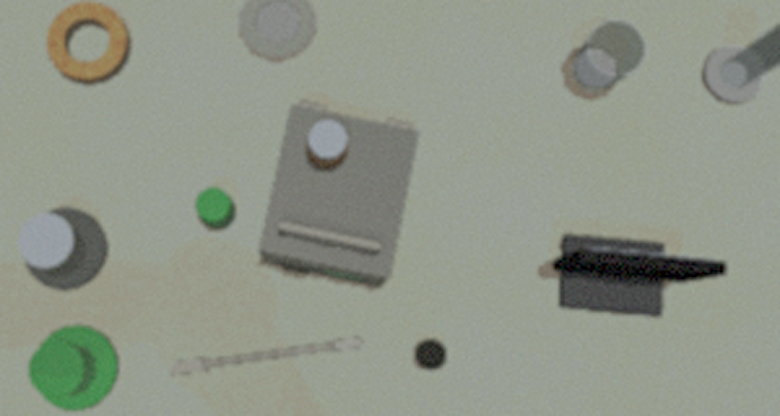

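```bash
cat > meas.py <<'E'
from h import *
def circ(P,Rr):
    from scipy.optimize import least_squares
    h=cv2.convexHull(P.astype(np.float32))[:,0]
    (c,rad)=cv2.minEnclosingCircle(P.astype(np.float32)); return np.round(c,4),round(rad,4),P.mean(0).round(4)
E
python3 - <<'E'
from meas import *
for n in("top","scene"):
    p,W=load(n,0); X=W.reshape(-1,3); C=p.reshape(-1,3).astype(int)
    def box(x0,x1,y0,y1,z0,z1): return (X[:,0]>x0)&(X[:,0]<x1)&(X[:,1]>y0)&(X[:,1]<y1)&(X[:,2]>z0)&(X[:,2]<z1)
    print(n)
    m=box(.5,.62,-.06,.06,.175,.2); print(" jarcap",m.sum(),X[m].mean(0).round(4),circ(X[m][:,:2],.02))
    m=box(.43,.53,.2,.34,.08,.1); print(" stand",m.sum(),X[m].mean(0).round(4),circ(X[m][:,:2],.028))
    m=box(.43,.65,-.1,.1,.11,.13); r_=cv2.minAreaRect(X[m][:,:2].astype(np.float32)); print(" flap",m.sum(),np.median(X[m][:,2]),r_,X[m][:,:2].mean(0).round(4))
    m=box(.43,.65,-.1,.1,.145,.165)&(X[:,0]<.53); q=X[m]; r_=cv2.minAreaRect(q[:,:2].astype(np.float32)); print(" bar",m.sum(),q.mean(0).round(4),r_); vx=cv2.fitLine(q[:,:2].astype(np.float32),cv2.DIST_HUBER,0,.01,.01).ravel(); print(vx)
    m=box(.38,.55,-.4,-.15,.04,.16); q=X[m]; print(" panel",m.sum(),q.min(0).round(3),q.max(0).round(3))
    m=m&(C.min(1)>110); q=X[m]; print("  lit",m.sum(),q.mean(0).round(4),q.min(0).round(3),q.max(0).round(3))
    if m.sum()>50:
        c=np.median(q,0); k=np.abs(q-c).max(1)<.08;q=q[k];c=q.mean(0);u,s,v=np.linalg.svd(q-c); print(v.round(3),s/np.sqrt(len(q)))
E
```

```text
top
 jarcap 182 [ 0.5662 -0.      0.186 ] (array([5.671e-01, 4.000e-04]), 0.0184, array([ 0.5662, -0.    ]))
 stand 364 [0.4805 0.2807 0.0908] (array([0.4804, 0.2811]), 0.028, array([0.4805, 0.2807]))
 flap 2579 0.12163616956401602 ((0.5324615240097046, -0.013489417731761932), (0.12985144555568695, 0.1567765474319458), 78.2844467163086) [ 0.5276 -0.0148]
 bar 165 [ 0.4797 -0.0034  0.1603] ((0.480178564786911, -0.0033370666205883026), (0.10007522255182266, 0.010044191032648087), 78.43659210205078)
[ 0.19956303  0.979885    0.4781818  -0.01062141]
 panel 606 [ 0.447 -0.38   0.04 ] [ 0.472 -0.24   0.149]<stdin>:11: RuntimeWarning: Mean of empty slice.
  ret = um.true_divide(
Traceback (most recent call last):
ValueError: zero-size array to reduction operation minimum which has no identity
```

```bash
python3 - <<'E'
from meas import *
for n in("top","scene"):
    p,W=load(n,0); X=W.reshape(-1,3); C=p.reshape(-1,3).astype(int)
    def box(x0,x1,y0,y1,z0,z1): return (X[:,0]>x0)&(X[:,0]<x1)&(X[:,1]>y0)&(X[:,1]<y1)&(X[:,2]>z0)&(X[:,2]<z1)
    print(n)
    if n=="scene":
        m=box(.5,.62,-.06,.06,.179,.2); print(" jarcap",m.sum(),X[m].mean(0).round(4),circ(X[m][:,:2],.02))
        m=box(.43,.53,.2,.34,.085,.1); print(" stand",m.sum(),X[m].mean(0).round(4),circ(X[m][:,:2],.028))
        m=box(.43,.65,-.1,.1,.113,.13); r_=cv2.minAreaRect(X[m][:,:2].astype(np.float32)); print(" flap",m.sum(),np.median(X[m][:,2]),r_,X[m][:,:2].mean(0).round(4))
        m=box(.43,.65,-.1,.1,.145,.165)&(X[:,0]<.53); q=X[m]; r_=cv2.minAreaRect(q[:,:2].astype(np.float32)); print(" bar",m.sum(),q.mean(0).round(4),r_); vx=cv2.fitLine(q[:,:2].astype(np.float32),cv2.DIST_HUBER,0,.01,.01).ravel(); print(vx)
    m=box(.38,.55,-.42,-.15,.03,.16); q=X[m]; print(" panel",m.sum(),q.min(0).round(3),q.max(0).round(3))
    t=box(.38,.55,-.42,-.15,.135,.155); print("  top",cv2.minAreaRect(X[t][:,:2].astype(np.float32)),np.median(X[t][:,2]))
    f=box(.38,.55,-.42,-.15,.008,.02)&(C.max(1)<90); print("  foot",f.sum(),cv2.minAreaRect(X[f][:,:2].astype(np.float32)))
    if n=="scene":
        m=m&(C.min(1)>110); q=X[m]; print("  lit",m.sum(),q.mean(0).round(4),q.min(0).round(3),q.max(0).round(3))
        c=np.median(q,0); k=np.abs(q-c).max(1)<.08;q=q[k];c=q.mean(0);u,s,v=np.linalg.svd(q-c,full_matrices=False); print(v.round(3),s/np.sqrt(len(q)))
# scrubber sides from scene: +x face
E
```

```text
top
 panel 623 [ 0.447 -0.38   0.031] [ 0.472 -0.24   0.149]
  top ((0.460188090801239, -0.3106456696987152), (0.1392332911491394, 0.01604977436363697), 85.1901626586914) 0.14280513758474073
  foot 707 ((0.4564509093761444, -0.3092592656612396), (0.1089843213558197, 0.07979222387075424), 85.31640625)
scene
 jarcap 102 [0.5706 0.005  0.1852] (array([0.5684, 0.0038]), 0.019, array([0.5706, 0.005 ]))
 stand 264 [0.4839 0.285  0.0907] (array([0.4816, 0.2837]), 0.0297, array([0.4839, 0.285 ]))
 flap 1177 0.12127145378948456 ((0.5335125923156738, -0.011321239173412323), (0.1349031925201416, 0.1570580005645752), 78.54297637939453) [ 0.5416 -0.0007]
 bar 110 [0.4835 0.0028 0.1577] ((0.4816763401031494, 0.00187615305185318), (0.09791871905326843, 0.012182187288999557), 77.66217041015625)
[1.8445425e-01 9.8284107e-01 4.8363304e-01 7.8498118e-04]
 panel 795 [ 0.447 -0.379  0.03 ] [ 0.476 -0.236  0.145]
  top ((0.46177971363067627, -0.30767178535461426), (0.1429244726896286, 0.0197769682854414), 84.79518127441406) 0.14139505826962606
  foot 249 ((0.4602647125720978, -0.30736032128334045), (0.1123623251914978, 0.08011069893836975), 86.68194580078125)
  lit 505 [ 0.4683 -0.3079  0.0876] [ 0.459 -0.376  0.036] [ 0.476 -0.246  0.137]
[[-0.087 -0.993 -0.079]
 [ 0.003  0.079 -0.997]
 [ 0.996 -0.087 -0.004]] [0.03636103 0.0277857  0.00137242]
```

```bash
cat >> h.py <<'E'
def plan(pos,yaw=None,nrows=8,cmd=None):
    """steps to bring tool (pointing down) to pos with tool-x at world yaw(deg); straight line"""
    o=monitor.get_obs(); p=o['tcp_pos']; Rt=R.from_rotvec(o['tool_rot']); M=Rt.as_matrix()
    y0=np.degrees(np.arctan2(M[1,0],M[0,0]))
    print('t',round(o['t'],2),'tcp',p.round(4),'yaw',y0.round(2),'zaxis',M[:,2].round(4),'open',round(o['opening'],3),'F',o['contact_force'].round(2),'q',o['joint_pos'].round(2))
    d=M.T@(np.array(pos)-p)
    print('world d',(np.array(pos)-p).round(4),'tool d total',d.round(4),'|d|',np.linalg.norm(d).round(4),'per row/%d'%nrows,(d/nrows).round(4))
    if yaw is not None: 
        T=R.from_euler('z',yaw,degrees=True)*R.from_euler('x',180,degrees=True)
        w=(Rt.inv()*T).as_rotvec(); print('turn tool rotvec',w.round(4))
    return d
E
python3 - <<'E'
from h import *
plan([0.567,0.0015,0.25],nrows=18)
E
```

```text
t 0.1 tcp [0.2067 0.6156 0.2304] yaw 71.45 zaxis [-6.0e-04 -1.6e-03 -1.0e+00] open 0.996 F [ 0.49 -0.19 -0.06] q [-0.98  0.5  -0.43  1.55  0.22  1.14 -0.21]
world d [ 0.3603 -0.6141  0.0196] tool d total [-0.4676  0.537  -0.0189] |d| 0.7123 per row/18 [-0.026   0.0298 -0.001 ]
```

Request:
{"name": "drive_tool", "arguments": {
  "rows": [
    {"tx":-0.01,"ty":0.012,"tz":-0.006,"hand":0.085},
    {"tx":-0.02,"ty":0.025,"tz":-0.006},
    {"tx":-0.026,"ty":0.03,"tz":-0.006},
    {"tx":-0.026,"ty":0.03},
    {"tx":-0.026,"ty":0.03},
    {"tx":-0.026,"ty":0.03},
    {"tx":-0.026,"ty":0.03},
    {"tx":-0.026,"ty":0.03}
  ],
  "grip_force": 30
}}

```text
schema error: expected keys tx, ty, tz, wx, wy, wz, hand
```

Request:
{"name": "drive_tool", "arguments": {
  "rows": [
    {"tx":-0.026,"ty":0.03},
    {"tx":-0.026,"ty":0.03},
    {"tx":-0.026,"ty":0.03},
    {"tx":-0.026,"ty":0.03},
    {"tx":-0.026,"ty":0.03},
    {"tx":-0.026,"ty":0.03},
    {"tx":-0.02,"ty":0.025},
    {"tx":-0.01,"ty":0.012}
  ]
}}

```text
schema error: expected keys tx, ty, tz, wx, wy, wz, hand
```

```bash
python3 - <<'E'
from h import *
plan([0.567,0.0015,0.25],nrows=8)
E
```

```text
t 0.1 tcp [0.2067 0.6156 0.2304] yaw 71.45 zaxis [-6.0e-04 -1.6e-03 -1.0e+00] open 0.996 F [ 0.49 -0.19 -0.06] q [-0.98  0.5  -0.43  1.55  0.22  1.14 -0.21]
world d [ 0.3603 -0.6141  0.0196] tool d total [-0.4676  0.537  -0.0189] |d| 0.7123 per row/8 [-0.0585  0.0671 -0.0024]
```

All keys are required in every row.

Request:
{"name": "drive_tool", "arguments": {
  "rows": [
    {"tx":-0.01,"ty":0.012,"tz":-0.006,"wx":0,"wy":0,"wz":0,"hand":0.085},
    {"tx":-0.02,"ty":0.025,"tz":-0.006,"wx":0,"wy":0,"wz":0,"hand":0.085},
    {"tx":-0.026,"ty":0.03,"tz":-0.006,"wx":0,"wy":0,"wz":0,"hand":0.085},
    {"tx":-0.026,"ty":0.03,"tz":0,"wx":0,"wy":0,"wz":0,"hand":0.085},
    {"tx":-0.026,"ty":0.03,"tz":0,"wx":0,"wy":0,"wz":0,"hand":0.085},
    {"tx":-0.026,"ty":0.03,"tz":0,"wx":0,"wy":0,"wz":0,"hand":0.085},
    {"tx":-0.026,"ty":0.03,"tz":0,"wx":0,"wy":0,"wz":0,"hand":0.085},
    {"tx":-0.026,"ty":0.03,"tz":0,"wx":0,"wy":0,"wz":0,"hand":0.085}
  ],
  "grip_force": 30
}}

```text
t: 0.77
tcp_pos: [0.3542, 0.3679, 0.2495]
tool_rot: [2.551, 1.833, 0.0]
contact_force: [1.1, 0.5, -0.5]
opening: 0.996
```

```bash
python3 - <<'E'
from h import *
plan([0.567,0.0015,0.25],nrows=8)
E
```

```text
t 0.77 tcp [0.3542 0.3679 0.2495] yaw 71.41 zaxis [ 3.e-04 -3.e-04 -1.e+00] open 0.996 F [ 1.08  0.54 -0.53] q [-0.54  0.22 -0.36  1.88  0.09  1.06  0.31]
world d [ 0.2128 -0.3664  0.0005] tool d total [-2.795e-01  3.185e-01 -3.000e-04] |d| 0.4238 per row/8 [-0.0349  0.0398 -0.    ]
```

Request:
{"name": "drive_tool", "arguments": {
  "rows": [
    {"tx":-0.026,"ty":0.03,"tz":0,"wx":0,"wy":0,"wz":0,"hand":0.085},
    {"tx":-0.026,"ty":0.03,"tz":0,"wx":0,"wy":0,"wz":0,"hand":0.085},
    {"tx":-0.026,"ty":0.03,"tz":0,"wx":0,"wy":0,"wz":0,"hand":0.085},
    {"tx":-0.026,"ty":0.03,"tz":0,"wx":0,"wy":0,"wz":0,"hand":0.085},
    {"tx":-0.026,"ty":0.03,"tz":0,"wx":0,"wy":0,"wz":0,"hand":0.085},
    {"tx":-0.026,"ty":0.03,"tz":0,"wx":0,"wy":0,"wz":0,"hand":0.085},
    {"tx":-0.026,"ty":0.03,"tz":0,"wx":0,"wy":0,"wz":0,"hand":0.085},
    {"tx":-0.026,"ty":0.03,"tz":0,"wx":0,"wy":0,"wz":0,"hand":0.085}
  ]
}}

```text
t: 1.43
tcp_pos: [0.5149, 0.0945, 0.2497]
tool_rot: [2.551, 1.833, 0.0]
contact_force: [1.1, 0.4, -0.7]
opening: 0.996
```

Request:
{"name": "drive_tool", "arguments": {
  "rows": [
    {"tx":-0.026,"ty":0.03,"tz":0,"wx":0,"wy":0,"wz":0,"hand":0.085},
    {"tx":-0.024,"ty":0.028,"tz":0,"wx":0,"wy":0,"wz":0,"hand":0.085},
    {"tx":-0.015,"ty":0.015,"tz":0.01,"wx":0,"wy":0,"wz":0,"hand":0.085},
    {"tx":-0.0065,"ty":0.0055,"tz":0.02,"wx":0,"wy":0,"wz":0,"hand":0.085},
    {"tx":0,"ty":0,"tz":0.01,"wx":0,"wy":0,"wz":0,"hand":0.085},
    {"tx":0,"ty":0,"tz":0,"wx":0,"wy":0,"wz":0,"hand":0.085},
    {"tx":0,"ty":0,"tz":0,"wx":0,"wy":0,"wz":0,"hand":0.085},
    {"tx":0,"ty":0,"tz":0,"wx":0,"wy":0,"wz":0,"hand":0.085}
  ]
}}

```text
t: 2.1
tcp_pos: [0.5662, 0.0062, 0.2101]
tool_rot: [-2.548, -1.837, -0.001]
contact_force: [0.2, 0.4, 0.1]
opening: 0.995
```

```bash
python3 - <<'E'
from h import *
plan([0.567,0.0015,0.129],nrows=8)
p,W=grab("scene",1); crop(p,240,480,90,260,3.3,"pics/s1c.png")
E
```

```text
t 2.1 tcp [0.5662 0.0062 0.2101] yaw 71.58 zaxis [ 5.e-04  8.e-04 -1.e+00] open 0.995 F [0.23 0.36 0.06] q [ 0.01  0.34 -0.09  1.8   0.03  1.    1.16]
world d [ 0.0008 -0.0047 -0.0811] tool d total [-0.0042  0.0022  0.0811] |d| 0.0812 per row/8 [-0.0005  0.0003  0.0101]
```

View pics/s1c.png

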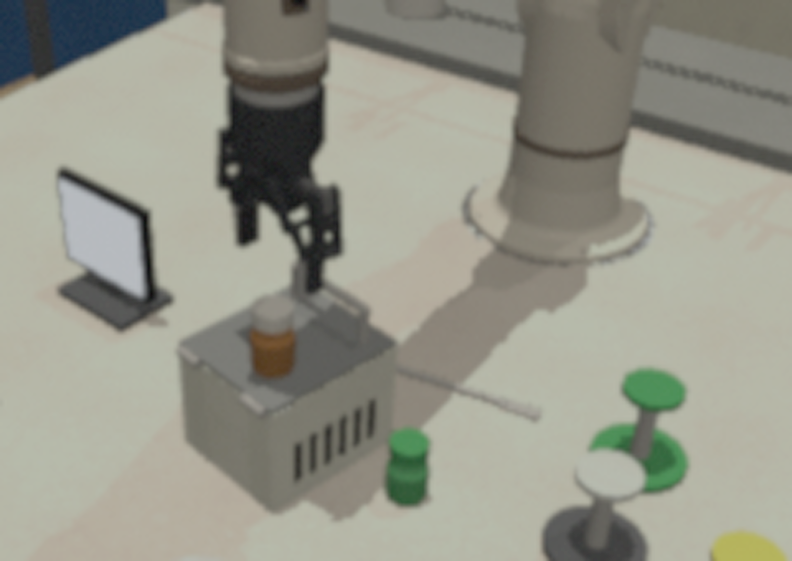

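```bash
python3 - <<'E'
from h import *
f=lambda X:[(proj("scene",X)[0]-240)*3.3,(proj("scene",X)[1]-90)*3.3]
print(f([.5662,.0062,.2231]),f([.567,.0015,.1855]),f([.567,.0015,.1205]))
M=R.from_rotvec(monitor.get_obs()['tool_rot']).as_matrix()
for s in(-1,1): print(f(np.array([.5662,.0062,.2231])+s*.05*M[:,0]))
p,W=load("scene",1); X=W.reshape(-1,3); C=p.reshape(-1,3).astype(int)
m=(abs(X[:,0]-.567)<.05)&(abs(X[:,1])<.05)&(X[:,2]>.125)&(X[:,2]<.19); q=X[m]; print(q.min(0),q.max(0))
b=m&(C[:,0]>C[:,2]*1.7)&(X[:,2]<.165); q=X[b]; print(b.sum(),q.min(0),q.max(0))
c=m&(X[:,2]>.181); print(c.sum(),X[c].mean(0),cv2.minEnclosingCircle(X[c][:,:2].astype(np.float32)))
E
```

```text
[np.float64(274.74087378475696), np.float64(268.47260419721164)] [np.float64(270.0147220660818), np.float64(304.2865700910332)] [np.float64(270.6322352930488), np.float64(364.9947388307567)]
[np.float64(241.98041446441155), np.float64(241.66844922689964)]
[np.float64(309.78457636628923), np.float64(297.1448772427109)]
[ 0.55115393 -0.01534085  0.12518588] [0.58905142 0.04861478 0.18919615]
148 [ 0.55544438 -0.01070128  0.12518588] [0.58905142 0.02368447 0.16490409]
95 [0.57018376 0.00479145 0.18588913] ((0.5680207014083862, 0.0034862279426306486), 0.019029874354600906)
```

Request:
{"name": "drive_tool", "arguments": {
  "rows": [
    {"tx":-0.003,"ty":0.0025,"tz":0.01,"wx":0,"wy":0,"wz":0,"hand":0.075},
    {"tx":0,"ty":0,"tz":0.015,"wx":0,"wy":0,"wz":0,"hand":0.075},
    {"tx":0,"ty":0,"tz":0.02,"wx":0,"wy":0,"wz":0,"hand":0.075},
    {"tx":0,"ty":0,"tz":0.02,"wx":0,"wy":0,"wz":0,"hand":0.075},
    {"tx":0,"ty":0,"tz":0.01,"wx":0,"wy":0,"wz":0,"hand":0.075},
    {"tx":0,"ty":0,"tz":0.006,"wx":0,"wy":0,"wz":0,"hand":0.075},
    {"tx":0,"ty":0,"tz":0,"wx":0,"wy":0,"wz":0,"hand":0.075},
    {"tx":0,"ty":0,"tz":0,"wx":0,"wy":0,"wz":0,"hand":0.06}
  ]
}}

```text
t: 2.82
tcp_pos: [0.5682, 0.0011, 0.1287]
tool_rot: [2.55, 1.835, 0.001]
contact_force: [-0.2, 0.4, 0.9]
opening: 0.76
```

Request:
{"name": "drive_tool", "arguments": {
  "rows": [
    {"tx":0,"ty":0,"tz":0,"wx":0,"wy":0,"wz":0,"hand":0.05},
    {"tx":0,"ty":0,"tz":0,"wx":0,"wy":0,"wz":0,"hand":0.045},
    {"tx":0,"ty":0,"tz":0,"wx":0,"wy":0,"wz":0,"hand":0.04},
    {"tx":0,"ty":0,"tz":0,"wx":0,"wy":0,"wz":0,"hand":0.036},
    {"tx":0,"ty":0,"tz":0,"wx":0,"wy":0,"wz":0,"hand":0.03},
    {"tx":0,"ty":0,"tz":0,"wx":0,"wy":0,"wz":0,"hand":0.03},
    {"tx":0,"ty":0,"tz":0,"wx":0,"wy":0,"wz":0,"hand":0.03},
    {"tx":0,"ty":0,"tz":0,"wx":0,"wy":0,"wz":0,"hand":0.03}
  ],
  "grip_force": 30
}}

```text
t: 3.48
tcp_pos: [0.5686, 0.0012, 0.1294]
tool_rot: [2.55, 1.834, 0.003]
contact_force: [-0.5, 0.3, 6.9]
opening: 0.459
```

```bash
python3 - <<'E'
from h import *
plan([0.481,0.2825,0.28],nrows=8)
p,W=grab("scene",2); crop(p,240,480,90,260,3.3,"pics/s2c.png")
E
```

```text
t 3.48 tcp [0.5686 0.0012 0.1294] yaw 71.46 zaxis [ 1.9e-03  3.0e-04 -1.0e+00] open 0.459 F [-0.52  0.29  6.87] q [ 0.01  0.45 -0.08  1.86  0.05  0.84  1.16]
world d [-0.0876  0.2813  0.1506] tool d total [ 0.239  -0.1722 -0.1506] |d| 0.3309 per row/8 [ 0.0299 -0.0215 -0.0188]
```

View pics/s2c.png

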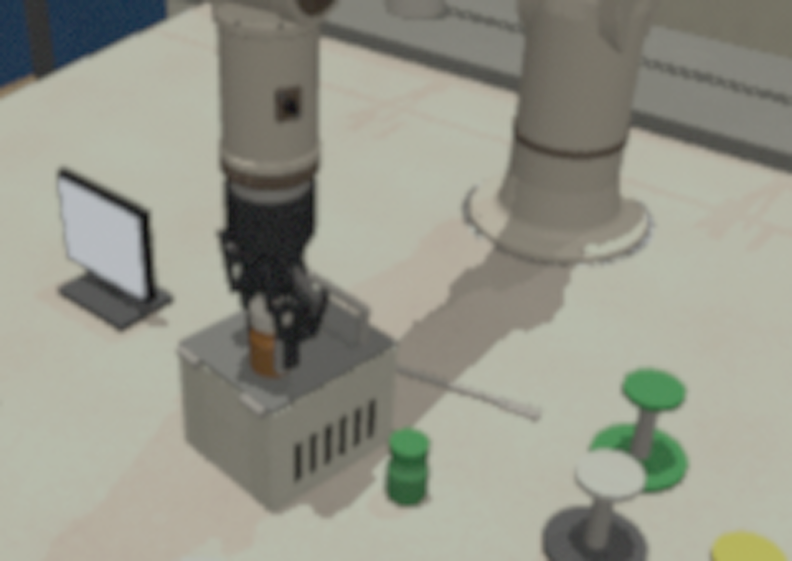

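Request:
{"name": "drive_tool", "arguments": {
  "rows": [
    {"tx":0,"ty":0,"tz":-0.005,"wx":0,"wy":0,"wz":0,"hand":0.03},
    {"tx":0,"ty":0,"tz":-0.012,"wx":0,"wy":0,"wz":0,"hand":0.03},
    {"tx":0,"ty":0,"tz":-0.018,"wx":0,"wy":0,"wz":0,"hand":0.03},
    {"tx":0,"ty":0,"tz":-0.02,"wx":0,"wy":0,"wz":0,"hand":0.03},
    {"tx":0,"ty":0,"tz":-0.018,"wx":0,"wy":0,"wz":0,"hand":0.03},
    {"tx":0.005,"ty":-0.0036,"tz":-0.012,"wx":0,"wy":0,"wz":0,"hand":0.03},
    {"tx":0.012,"ty":-0.0086,"tz":-0.005,"wx":0,"wy":0,"wz":0,"hand":0.03},
    {"tx":0.018,"ty":-0.013,"tz":0,"wx":0,"wy":0,"wz":0,"hand":0.03}
  ]
}}

```text
t: 4.2
tcp_pos: [0.5562, 0.0404, 0.2205]
tool_rot: [2.552, 1.828, 0.004]
contact_force: [0.2, 0.0, -1.5]
opening: 0.457
```

Request:
{"name": "drive_tool", "arguments": {
  "rows": [
    {"tx":0.024,"ty":-0.0173,"tz":0,"wx":0,"wy":0,"wz":0,"hand":0.03},
    {"tx":0.028,"ty":-0.0202,"tz":0,"wx":0,"wy":0,"wz":0,"hand":0.03},
    {"tx":0.028,"ty":-0.0202,"tz":0,"wx":0,"wy":0,"wz":0,"hand":0.03},
    {"tx":0.028,"ty":-0.0202,"tz":0,"wx":0,"wy":0,"wz":0,"hand":0.03},
    {"tx":0.028,"ty":-0.0202,"tz":0,"wx":0,"wy":0,"wz":0,"hand":0.03},
    {"tx":0.024,"ty":-0.0173,"tz":0,"wx":0,"wy":0,"wz":0,"hand":0.03},
    {"tx":0.018,"ty":-0.013,"tz":0,"wx":0,"wy":0,"wz":0,"hand":0.03},
    {"tx":0.012,"ty":-0.0086,"tz":0,"wx":0,"wy":0,"wz":0,"hand":0.03}
  ]
}}

```text
t: 4.87
tcp_pos: [0.4834, 0.2695, 0.2186]
tool_rot: [-2.546, -1.839, -0.0]
contact_force: [-0.1, 0.0, -1.0]
opening: 0.458
```

Request:
{"name": "drive_tool", "arguments": {
  "rows": [
    {"tx":0.007,"ty":-0.005,"tz":0,"wx":0,"wy":0,"wz":0,"hand":0.03},
    {"tx":0.004,"ty":-0.003,"tz":0,"wx":0,"wy":0,"wz":0,"hand":0.03},
    {"tx":0.002,"ty":-0.001,"tz":0.005,"wx":0,"wy":0,"wz":0,"hand":0.03},
    {"tx":0,"ty":0,"tz":0.01,"wx":0,"wy":0,"wz":0,"hand":0.03},
    {"tx":0,"ty":0,"tz":0.01,"wx":0,"wy":0,"wz":0,"hand":0.03},
    {"tx":0,"ty":0,"tz":0.005,"wx":0,"wy":0,"wz":0,"hand":0.03},
    {"tx":0,"ty":0,"tz":0,"wx":0,"wy":0,"wz":0,"hand":0.03},
    {"tx":0,"ty":0,"tz":0,"wx":0,"wy":0,"wz":0,"hand":0.03}
  ]
}}

```text
t: 5.53
tcp_pos: [0.4811, 0.28, 0.1874]
tool_rot: [-2.552, -1.833, 0.003]
contact_force: [-0.1, 0.1, -0.8]
opening: 0.455
```

```bash
python3 - <<'E'
from h import *
plan([0.481,0.2825,0.1],nrows=8)
p,W=grab("scene",3); crop(p,340,520,110,260,4.0,"pics/s3c.png")
p2,W2=grab("top",3); crop(p2,150,350,140,300,4.0,"pics/t3c.png")
E
```

```text
t 5.53 tcp [0.4811 0.28   0.1874] yaw 71.38 zaxis [-0.0015 -0.001  -1.    ] open 0.455 F [-0.1   0.1  -0.84] q [-0.4   0.36 -0.22  1.84  0.09  0.96  0.59]
world d [-0.0001  0.0025 -0.0874] tool d total [ 0.0025 -0.0008  0.0874] |d| 0.0874 per row/8 [ 0.0003 -0.0001  0.0109]
```

View pics/s3c.png

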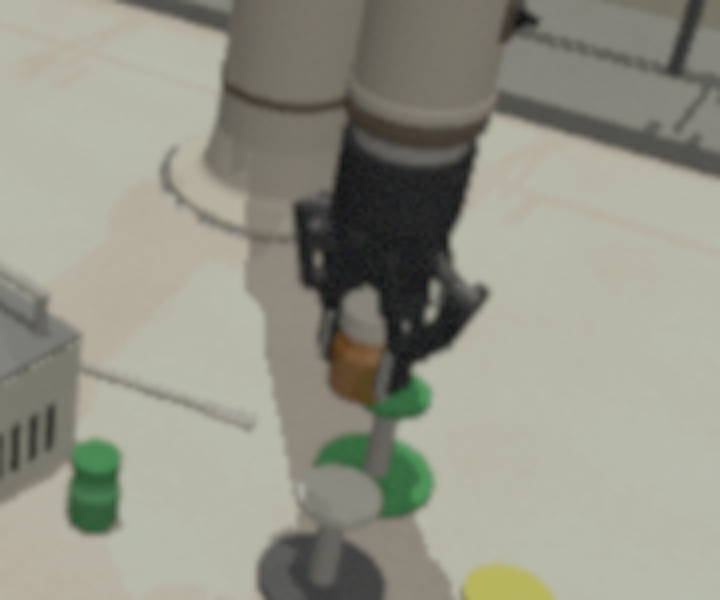

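View pics/t3c.png

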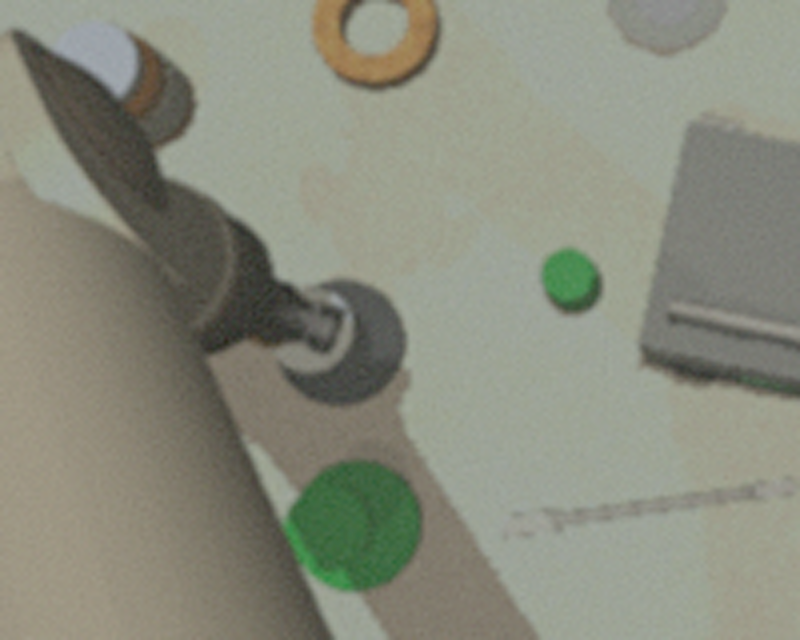

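Request:
{"name": "drive_tool", "arguments": {
  "rows": [
    {"tx":0.0022,"ty":0.0004,"tz":0.005,"wx":0,"wy":0,"wz":0,"hand":0.03},
    {"tx":0,"ty":0,"tz":0.012,"wx":0,"wy":0,"wz":0,"hand":0.03},
    {"tx":0,"ty":0,"tz":0.017,"wx":0,"wy":0,"wz":0,"hand":0.03},
    {"tx":0,"ty":0,"tz":0.018,"wx":0,"wy":0,"wz":0,"hand":0.03},
    {"tx":0,"ty":0,"tz":0.014,"wx":0,"wy":0,"wz":0,"hand":0.03},
    {"tx":0,"ty":0,"tz":0.009,"wx":0,"wy":0,"wz":0,"hand":0.03},
    {"tx":0,"ty":0,"tz":0.005,"wx":0,"wy":0,"wz":0,"hand":0.03},
    {"tx":0,"ty":0,"tz":0.002,"wx":0,"wy":0,"wz":0,"hand":0.03}
  ]
}}

```text
t: 6.3
tcp_pos: [0.4818, 0.2828, 0.1052]
tool_rot: [-2.55, -1.834, 0.002]
contact_force: [0.3, 0.1, -1.2]
opening: 0.454
```

Request:
{"name": "drive_tool", "arguments": {
  "rows": [
    {"tx":0,"ty":0,"tz":0,"wx":0,"wy":0,"wz":0,"hand":0.03},
    {"tx":0,"ty":0,"tz":0.0005,"wx":0,"wy":0,"wz":0,"hand":0.03},
    {"tx":0,"ty":0,"tz":0.0005,"wx":0,"wy":0,"wz":0,"hand":0.03},
    {"tx":0,"ty":0,"tz":0.0005,"wx":0,"wy":0,"wz":0,"hand":0.03},
    {"tx":0,"ty":0,"tz":0.0005,"wx":0,"wy":0,"wz":0,"hand":0.03},
    {"tx":0,"ty":0,"tz":0.0005,"wx":0,"wy":0,"wz":0,"hand":0.03},
    {"tx":0,"ty":0,"tz":0,"wx":0,"wy":0,"wz":0,"hand":0.03},
    {"tx":0,"ty":0,"tz":0,"wx":0,"wy":0,"wz":0,"hand":0.03}
  ]
}}

```text
t: 6.97
tcp_pos: [0.4823, 0.283, 0.1039]
tool_rot: [-2.55, -1.834, -0.0]
contact_force: [-0.2, -0.1, -1.3]
opening: 0.457
```

```bash
python3 - <<'E'
from h import *
plan([0.4822,0.282,0.099],nrows=8)
p,W=grab("scene",4); crop(p,340,520,110,260,4.0,"pics/s4c.png")
E
```

```text
t 6.97 tcp [0.4823 0.283  0.1039] yaw 71.45 zaxis [ 1.e-04  1.e-04 -1.e+00] open 0.457 F [-0.25 -0.11 -1.34] q [-0.42  0.48 -0.2   1.89  0.13  0.79  0.56]
world d [-0.0001 -0.001  -0.0049] tool d total [-0.001   0.0002  0.0049] |d| 0.005 per row/8 [-0.0001  0.      0.0006]
```

View pics/s4c.png

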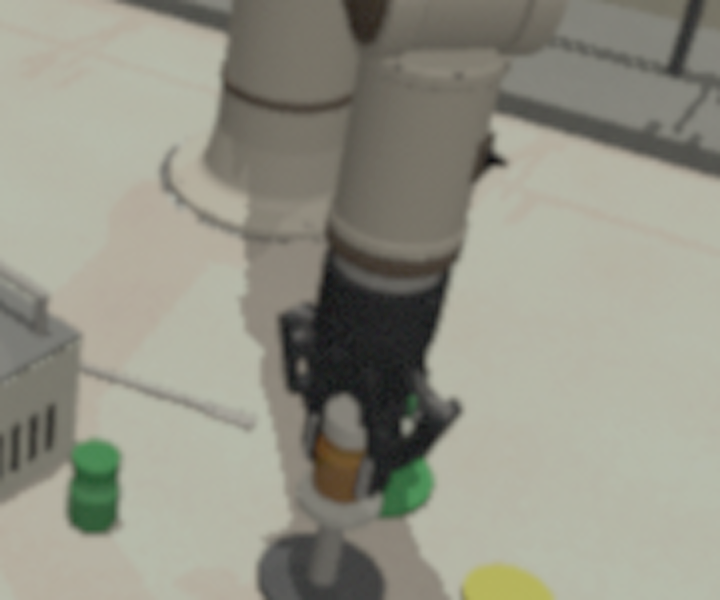

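Request:
{"name": "drive_tool", "arguments": {
  "rows": [
    {"tx":-0.0005,"ty":0,"tz":0.001,"wx":0,"wy":0,"wz":0,"hand":0.03},
    {"tx":0,"ty":0,"tz":0.0008,"wx":0,"wy":0,"wz":0,"hand":0.03},
    {"tx":0,"ty":0,"tz":0.0008,"wx":0,"wy":0,"wz":0,"hand":0.03},
    {"tx":0,"ty":0,"tz":0.0008,"wx":0,"wy":0,"wz":0,"hand":0.03},
    {"tx":0,"ty":0,"tz":0.0005,"wx":0,"wy":0,"wz":0,"hand":0.03},
    {"tx":0,"ty":0,"tz":0.0005,"wx":0,"wy":0,"wz":0,"hand":0.03},
    {"tx":0,"ty":0,"tz":0,"wx":0,"wy":0,"wz":0,"hand":0.03},
    {"tx":0,"ty":0,"tz":0,"wx":0,"wy":0,"wz":0,"hand":0.03}
  ]
}}

```text
t: 7.68
tcp_pos: [0.4821, 0.2825, 0.0994]
tool_rot: [-2.55, -1.834, 0.0]
contact_force: [-0.9, -0.4, -1.3]
opening: 0.45
```

Request:
{"name": "drive_tool", "arguments": {
  "rows": [
    {"tx":0,"ty":0,"tz":0.0004,"wx":0,"wy":0,"wz":0,"hand":0.03},
    {"tx":0,"ty":0,"tz":0.0004,"wx":0,"wy":0,"wz":0,"hand":0.03},
    {"tx":0,"ty":0,"tz":0.0004,"wx":0,"wy":0,"wz":0,"hand":0.03},
    {"tx":0,"ty":0,"tz":0.0004,"wx":0,"wy":0,"wz":0,"hand":0.03},
    {"tx":0,"ty":0,"tz":0,"wx":0,"wy":0,"wz":0,"hand":0.03},
    {"tx":0,"ty":0,"tz":0,"wx":0,"wy":0,"wz":0,"hand":0.03},
    {"tx":0,"ty":0,"tz":0,"wx":0,"wy":0,"wz":0,"hand":0.03},
    {"tx":0,"ty":0,"tz":0,"wx":0,"wy":0,"wz":0,"hand":0.03}
  ]
}}

```text
t: 8.35
tcp_pos: [0.4822, 0.2826, 0.099]
tool_rot: [2.55, 1.834, 0.001]
contact_force: [-4.0, -2.0, 9.3]
opening: 0.456
```

Request:
{"name": "drive_tool", "arguments": {
  "rows": [
    {"tx":0,"ty":0,"tz":-0.0005,"wx":0,"wy":0,"wz":0,"hand":0.04},
    {"tx":0,"ty":0,"tz":0,"wx":0,"wy":0,"wz":0,"hand":0.042},
    {"tx":0,"ty":0,"tz":0,"wx":0,"wy":0,"wz":0,"hand":0.045},
    {"tx":0,"ty":0,"tz":0,"wx":0,"wy":0,"wz":0,"hand":0.05},
    {"tx":0,"ty":0,"tz":0,"wx":0,"wy":0,"wz":0,"hand":0.055},
    {"tx":0,"ty":0,"tz":0,"wx":0,"wy":0,"wz":0,"hand":0.06},
    {"tx":0,"ty":0,"tz":0,"wx":0,"wy":0,"wz":0,"hand":0.062},
    {"tx":0,"ty":0,"tz":0,"wx":0,"wy":0,"wz":0,"hand":0.062}
  ]
}}

```text
t: 9.02
tcp_pos: [0.4821, 0.2825, 0.0982]
tool_rot: [-2.55, -1.834, 0.0]
contact_force: [-0.2, -0.0, 0.8]
opening: 0.727
```

Request:
{"name": "drive_tool", "arguments": {
  "rows": [
    {"tx":0,"ty":0,"tz":-0.006,"wx":0,"wy":0,"wz":0,"hand":0.062},
    {"tx":0,"ty":0,"tz":-0.012,"wx":0,"wy":0,"wz":0,"hand":0.062},
    {"tx":0,"ty":0,"tz":-0.02,"wx":0,"wy":0,"wz":0,"hand":0.062},
    {"tx":0,"ty":0,"tz":-0.03,"wx":0,"wy":0,"wz":0,"hand":0.062},
    {"tx":0,"ty":0,"tz":-0.03,"wx":0,"wy":0,"wz":0,"hand":0.062},
    {"tx":0,"ty":0,"tz":-0.03,"wx":0,"wy":0,"wz":0,"hand":0.062},
    {"tx":0,"ty":0,"tz":-0.015,"wx":0,"wy":0,"wz":0,"hand":0.062},
    {"tx":0,"ty":0,"tz":-0.005,"wx":0,"wy":0,"wz":0,"hand":0.062}
  ]
}}

```text
t: 9.68
tcp_pos: [0.484, 0.2838, 0.2512]
tool_rot: [2.55, 1.834, 0.012]
contact_force: [0.1, 0.4, 1.0]
opening: 0.729
```

```bash
python3 - <<'E'
from h import *
plan([0.4808,-0.0015,0.2469],yaw=-11.4)
p,W=grab("scene",5); crop(p,340,520,110,260,4.0,"pics/s5c.png")
X=W.reshape(-1,3); 
m=(abs(X[:,0]-.481)<.03)&(abs(X[:,1]-.283)<.03)&(X[:,2]>.149)&(X[:,2]<.16); q=X[m]
if m.sum()>5: print(m.sum(),q.mean(0),cv2.minEnclosingCircle(q[:,:2].astype(np.float32)))
E
```

```text
t 9.68 tcp [0.484  0.2838 0.2512] yaw 71.45 zaxis [ 0.0065  0.0037 -1.    ] open 0.729 F [0.15 0.38 1.03] q [-0.39  0.29 -0.23  1.77  0.07  1.08  0.6 ]
world d [-0.0032 -0.2853 -0.0043] tool d total [-0.2715  0.0877  0.0032] |d| 0.2853 per row/8 [-0.0339  0.011   0.0004]
turn tool rotvec [ 0.     -0.0081  1.446 ]
128 [0.48447154 0.28440625 0.1551923 ] ((0.4818277955055237, 0.2854219675064087), 0.02010461315512657)
```

View pics/s5c.png

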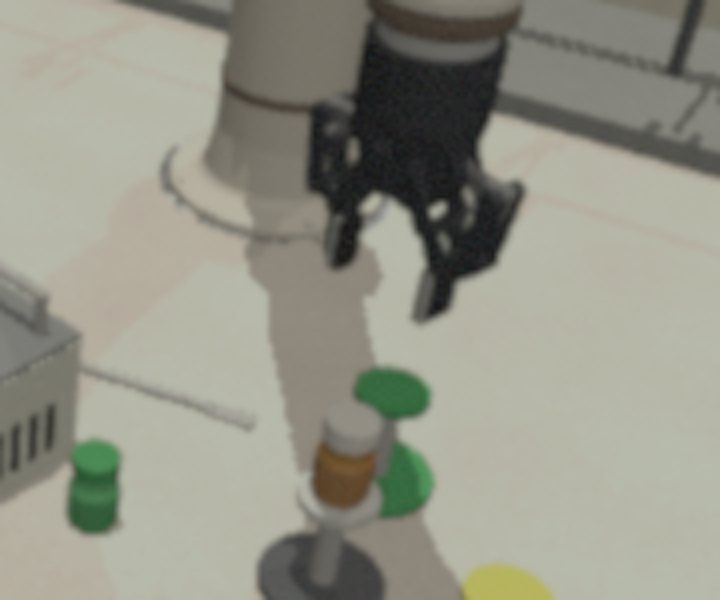

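```bash
python3 - <<'E'
from h import *
f=lambda X:[round((proj("scene",X)[0]-340)*4),round((proj("scene",X)[1]-110)*4)]
print(f([.481,.283,.09]),f([.481,.283,.155]), f([.481,.283,0]))
p,W=load("scene",5); p0,W0=load("scene",0)
X=W.reshape(-1,3)
m=(abs(X[:,0]-.481)<.03)&(abs(X[:,1]-.283)<.03)&(X[:,2]>.08)&(X[:,2]<.17); q=X[m]
for z in np.arange(.085,.17,.008):
    k=q[(q[:,2]>z)&(q[:,2]<=z+.008)]
    if len(k): print(round(z,3),len(k),k.min(0).round(3)[:2],k.max(0).round(3)[:2],k.mean(0).round(4))
t=q[q[:,2]>.150]; A=np.c_[t[:,:2]-t[:,:2].mean(0),np.ones(len(t))]; print("slope",np.linalg.lstsq(A,t[:,2],rcond=None)[0], t[:,2].std())
m=(abs(W0[...,0]-.569)<.03)&(abs(W0[...,1]-.003)<.03)&(W0[...,2]>.1805)&(W0[...,2]<.2);t=W0[m]; A=np.c_[t[:,:2]-t[:,:2].mean(0),np.ones(len(t))]; print("ref slope",np.linalg.lstsq(A,t[:,2],rcond=None)[0])
p,W=grab("top",5); crop(p,150,350,140,300,4.0,"pics/t5c.png")
X=W.reshape(-1,3);m=(abs(X[:,0]-.481)<.03)&(abs(X[:,1]-.283)<.03)&(X[:,2]>.15)&(X[:,2]<.165); print(m.sum(),X[m].mean(0),cv2.minEnclosingCircle(X[m][:,:2].astype(np.float32)))
E
```

```text
[335, 491] [351, 418] [315, 584]
0.085 124 [0.459 0.257] [0.51  0.312] [0.4935 0.2886 0.0903]
0.093 30 [0.473 0.265] [0.51  0.308] [0.4954 0.2867 0.0977]
0.101 33 [0.477 0.27 ] [0.502 0.303] [0.4953 0.2891 0.105 ]
0.109 34 [0.481 0.267] [0.502 0.303] [0.4955 0.288  0.1126]
0.117 41 [0.478 0.265] [0.502 0.302] [0.4952 0.2878 0.1208]
0.125 47 [0.473 0.267] [0.501 0.303] [0.4925 0.287  0.1288]
0.133 30 [0.475 0.272] [0.499 0.3  ] [0.4935 0.2874 0.1367]
0.141 28 [0.479 0.267] [0.5   0.301] [0.4948 0.2866 0.1454]
0.149 114 [0.462 0.267] [0.502 0.301] [0.4843 0.2848 0.1549]
0.157 14 [0.47  0.268] [0.499 0.293] [0.4859 0.2815 0.1576]
slope [-0.05058399 -0.03098113  0.15541907] 0.001705154729961716
ref slope [-0.03788302 -0.04577996  0.18564554]
26 [0.46813079 0.28489372 0.15608991] ((0.47379010915756226, 0.2846824526786804), 0.014924357645213604)
```

View pics/t5c.png

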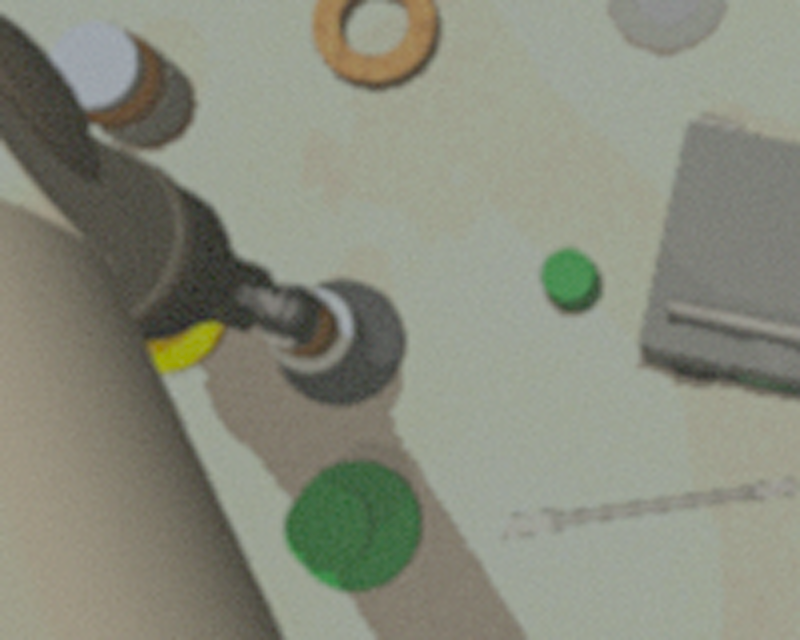

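Request:
{"name": "drive_tool", "arguments": {
  "rows": [
    {"tx":-0.015,"ty":0.005,"tz":0,"wx":0,"wy":0,"wz":0,"hand":0.062},
    {"tx":-0.028,"ty":0.009,"tz":0,"wx":0,"wy":0,"wz":0,"hand":0.05},
    {"tx":-0.038,"ty":0.012,"tz":0,"wx":0,"wy":0,"wz":0,"hand":0.04},
    {"tx":-0.038,"ty":0.012,"tz":0,"wx":0,"wy":0,"wz":0,"hand":0.04},
    {"tx":-0.038,"ty":0.012,"tz":0,"wx":0,"wy":0,"wz":0,"hand":0.04},
    {"tx":-0.038,"ty":0.012,"tz":0,"wx":0,"wy":0,"wz":0,"hand":0.04},
    {"tx":-0.038,"ty":0.012,"tz":0,"wx":0,"wy":0,"wz":0,"hand":0.04},
    {"tx":-0.025,"ty":0.008,"tz":0,"wx":0,"wy":0,"wz":0,"hand":0.04}
  ]
}}

```text
t: 10.45
tcp_pos: [0.4759, 0.0073, 0.2447]
tool_rot: [-2.553, -1.829, 0.006]
contact_force: [0.4, 0.3, -0.3]
opening: 0.471
```

Request:
{"name": "drive_tool", "arguments": {
  "rows": [
    {"tx":-0.0125,"ty":0.005,"tz":0,"wx":0,"wy":0,"wz":0.06,"hand":0.04},
    {"tx":0,"ty":0,"tz":0,"wx":0,"wy":0,"wz":0.12,"hand":0.04},
    {"tx":0,"ty":0,"tz":0,"wx":0,"wy":0,"wz":0.12,"hand":0.04},
    {"tx":0,"ty":0,"tz":0,"wx":0,"wy":0,"wz":0.12,"hand":0.04},
    {"tx":0,"ty":0,"tz":0,"wx":0,"wy":0,"wz":0.12,"hand":0.04},
    {"tx":0,"ty":0,"tz":0,"wx":0,"wy":0,"wz":0.12,"hand":0.04},
    {"tx":0,"ty":0,"tz":0,"wx":0,"wy":0,"wz":0.12,"hand":0.04},
    {"tx":0,"ty":0,"tz":0,"wx":0,"wy":0,"wz":0.12,"hand":0.04}
  ]
}}

```text
t: 11.12
tcp_pos: [0.4772, -0.0018, 0.2445]
tool_rot: [-3.096, -0.533, 0.006]
contact_force: [-0.2, -0.2, 0.0]
opening: 0.468
```

Request:
{"name": "drive_tool", "arguments": {
  "rows": [
    {"tx":0,"ty":0,"tz":0,"wx":0,"wy":0,"wz":0.12,"hand":0.04},
    {"tx":0,"ty":0,"tz":0,"wx":0,"wy":0,"wz":0.12,"hand":0.04},
    {"tx":0,"ty":0,"tz":0,"wx":0,"wy":0,"wz":0.12,"hand":0.04},
    {"tx":0,"ty":0,"tz":0,"wx":0,"wy":0,"wz":0.12,"hand":0.04},
    {"tx":0,"ty":0,"tz":0,"wx":0,"wy":0,"wz":0.066,"hand":0.04},
    {"tx":0,"ty":0,"tz":0,"wx":0,"wy":0,"wz":0,"hand":0.04},
    {"tx":0,"ty":0,"tz":0,"wx":0,"wy":0,"wz":0,"hand":0.04},
    {"tx":0,"ty":0,"tz":0,"wx":0,"wy":0,"wz":0,"hand":0.04}
  ]
}}

```text
t: 11.78
tcp_pos: [0.4779, -0.0016, 0.2455]
tool_rot: [3.126, -0.308, -0.003]
contact_force: [-0.5, -0.1, -0.8]
opening: 0.464
```

```bash
python3 - <<'E'
from h import *
plan([0.481,-0.0015,0.1385],yaw=-11.4)
p,W=grab("scene",6); crop(p,240,480,90,260,3.3,"pics/s6c.png")
p,W=grab("top",6); crop(p,210,510,130,290,2.6,"pics/t6c.png")
E
```

```text
t 11.78 tcp [ 0.4779 -0.0016  0.2455] yaw -11.27 zaxis [-1.7e-03 -1.0e-04 -1.0e+00] open 0.464 F [-0.52 -0.06 -0.78] q [-0.12  0.15  0.08  1.97 -0.01  1.03 -0.24]
world d [ 3.10e-03  1.00e-04 -1.07e-01] tool d total [ 0.0032 -0.0008  0.1069] |d| 0.107 per row/8 [ 0.0004 -0.0001  0.0134]
turn tool rotvec [0.0005 0.0016 0.0023]
```

View pics/s6c.png

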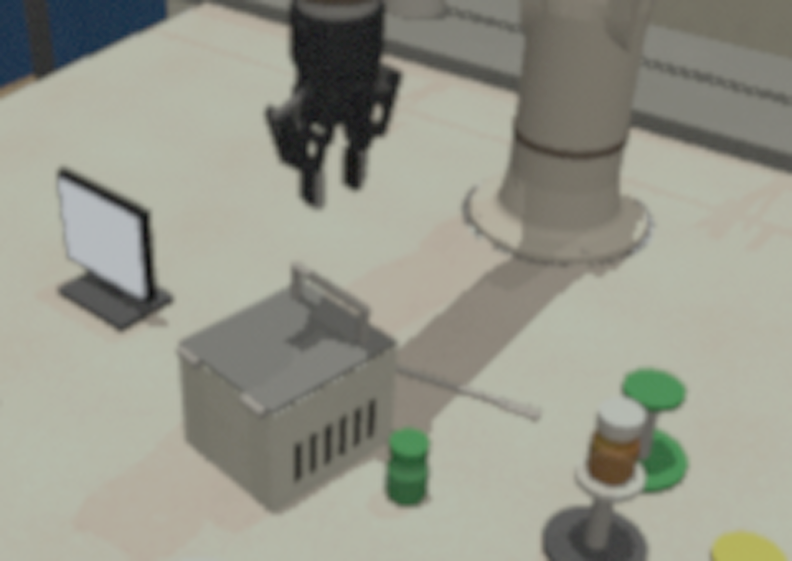

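View pics/t6c.png

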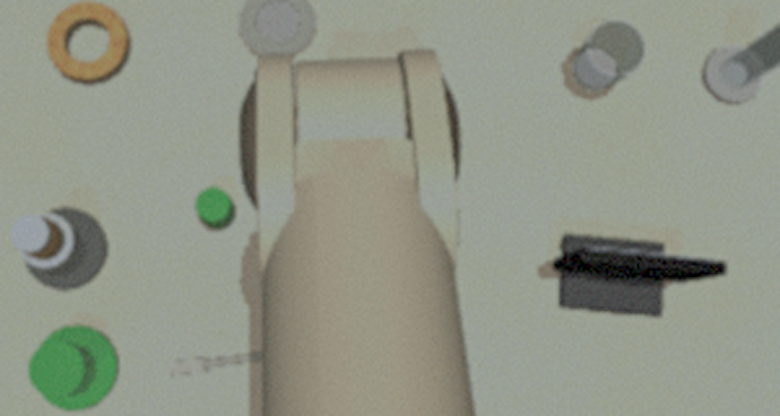

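Request:
{"name": "drive_tool", "arguments": {
  "rows": [
    {"tx":0.003,"ty":0,"tz":0.01,"wx":0,"wy":0,"wz":0,"hand":0.04},
    {"tx":0,"ty":0,"tz":0.02,"wx":0,"wy":0,"wz":0,"hand":0.04},
    {"tx":0,"ty":0,"tz":0.025,"wx":0,"wy":0,"wz":0,"hand":0.04},
    {"tx":0,"ty":0,"tz":0.025,"wx":0,"wy":0,"wz":0,"hand":0.04},
    {"tx":0,"ty":0,"tz":0.015,"wx":0,"wy":0,"wz":0,"hand":0.04},
    {"tx":0,"ty":0,"tz":0.008,"wx":0,"wy":0,"wz":0,"hand":0.04},
    {"tx":0,"ty":0,"tz":0.004,"wx":0,"wy":0,"wz":0,"hand":0.04},
    {"tx":0,"ty":0,"tz":0,"wx":0,"wy":0,"wz":0,"hand":0.04}
  ]
}}

```text
t: 12.55
tcp_pos: [0.4811, -0.0023, 0.1385]
tool_rot: [3.126, -0.312, -0.002]
contact_force: [-0.0, 0.4, 1.2]
opening: 0.467
```

```bash
python3 - <<'E'
from h import *
plan([0.481,-0.0015,0.1385],yaw=-11.4)
p,W=grab("scene",7); crop(p,290,390,130,230,6,"pics/s7c.png")
E
```

```text
t 12.55 tcp [ 0.4811 -0.0023  0.1385] yaw -11.39 zaxis [-1.4e-03 -1.0e-04 -1.0e+00] open 0.467 F [-0.04  0.43  1.18] q [-0.11  0.3   0.07  2.06 -0.03  0.79 -0.22]
world d [-0.0001  0.0008 -0.    ] tool d total [-0.0003 -0.0007  0.    ] |d| 0.0008 per row/8 [-0.     -0.0001  0.    ]
turn tool rotvec [0.0004 0.0013 0.0002]
```

View pics/s7c.png

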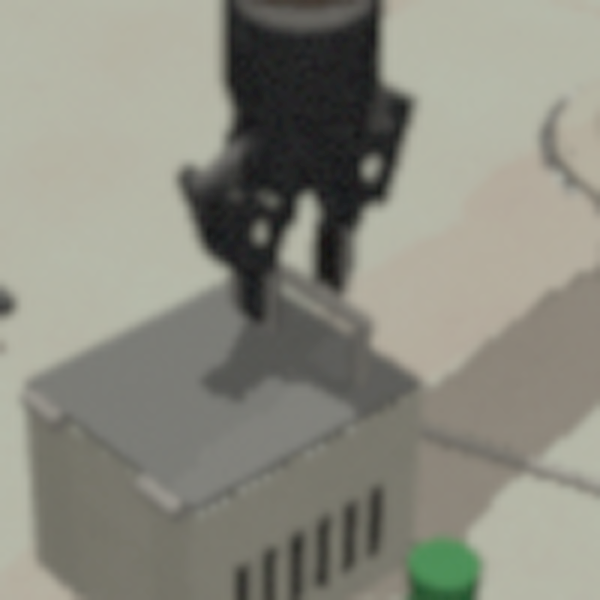

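```bash
python3 - <<'E'
from h import *
f=lambda X:[round((proj("scene",X)[0]-290)*6),round((proj("scene",X)[1]-130)*6)]
c=np.array([.481,-.0015,.1555]); y=np.array([.198,.98,0]); x=np.array([.98,-.198,0])
print(f(c-.046*y),f(c),f(c+.046*y), 'finger tips +-x', f(c+.027*x-[0,0,.01]), f(c-.027*x-[0,0,.01]))
E
```

```text
[232, 243] [293, 281] [358, 321] finger tips +-x [252, 318] [332, 277]
```

Request:
{"name": "drive_tool", "arguments": {
  "rows": [
    {"tx":0,"ty":0,"tz":0,"wx":0,"wy":0,"wz":0,"hand":0.03},
    {"tx":0,"ty":0,"tz":0,"wx":0,"wy":0,"wz":0,"hand":0.02},
    {"tx":0,"ty":0,"tz":0,"wx":0,"wy":0,"wz":0,"hand":0.01},
    {"tx":0,"ty":0,"tz":0,"wx":0,"wy":0,"wz":0,"hand":0.005},
    {"tx":0,"ty":0,"tz":0,"wx":0,"wy":0,"wz":0,"hand":0.003},
    {"tx":0,"ty":0,"tz":0,"wx":0,"wy":0,"wz":0,"hand":0.003},
    {"tx":0,"ty":0,"tz":0,"wx":0,"wy":0,"wz":0,"hand":0.003},
    {"tx":0,"ty":0,"tz":0,"wx":0,"wy":0,"wz":0,"hand":0.003}
  ],
  "grip_force": 25
}}

```text
t: 13.27
tcp_pos: [0.4813, -0.002, 0.1402]
tool_rot: [-3.126, 0.312, -0.0]
contact_force: [-3.7, 0.3, 4.9]
opening: 0.106
```

```bash
python3 - <<'E'
from h import *
plan([0.481,-0.0015,0.1385],yaw=-11.4)
# arc steps in tool axes (x=frame x, z down) for theta 0->1.62
r_=np.hypot(.125,.041); a0=np.arctan2(.041,-.125)
th=np.concatenate([[0],np.cumsum([.03,.05]+[.0725]*21)])
P=np.c_[r_*np.cos(a0-th),r_*np.sin(a0-th)]; D=np.diff(P,axis=0)
for t,d in zip(th[1:],D): print(round(t,3),d.round(4)*[1,-1])
E
```

```text
t 13.27 tcp [ 0.4813 -0.002   0.1402] yaw -11.4 zaxis [ 1.e-04  4.e-04 -1.e+00] open 0.106 F [-3.65  0.34  4.89] q [-0.11  0.29  0.07  2.06 -0.03  0.79 -0.22]
world d [-0.0003  0.0005 -0.0017] tool d total [-0.0004 -0.0004  0.0017] |d| 0.0018 per row/8 [-0.0001 -0.0001  0.0002]
turn tool rotvec [-0.0004  0.     -0.    ]
0.03 [ 0.0013 -0.0037]
0.08 [ 0.0024 -0.0061]
0.152 [ 0.004  -0.0087]
0.225 [ 0.0046 -0.0083]
0.298 [ 0.0052 -0.008 ]
0.37 [ 0.0058 -0.0076]
0.442 [ 0.0063 -0.0071]
0.515 [ 0.0068 -0.0067]
0.588 [ 0.0073 -0.0062]
0.66 [ 0.0077 -0.0056]
0.732 [ 0.0081 -0.005 ]
0.805 [ 0.0084 -0.0044]
0.878 [ 0.0087 -0.0038]
0.95 [ 0.009  -0.0032]
1.022 [ 0.0092 -0.0025]
1.095 [ 0.0094 -0.0018]
1.168 [ 0.0095 -0.0012]
1.24 [ 0.0095 -0.0005]
1.312 [0.0095 0.0002]
1.385 [0.0095 0.0009]
1.458 [0.0094 0.0016]
1.53 [0.0093 0.0023]
1.602 [0.0091 0.0029]
```

Request:
{"name": "drive_tool", "arguments": {
  "rows": [
    {"tx":0.0013,"ty":0,"tz":-0.0037,"wx":0,"wy":0,"wz":0,"hand":0.003},
    {"tx":0.0024,"ty":0,"tz":-0.0061,"wx":0,"wy":0,"wz":0,"hand":0.003},
    {"tx":0.004,"ty":0,"tz":-0.0087,"wx":0,"wy":0,"wz":0,"hand":0.003},
    {"tx":0.0046,"ty":0,"tz":-0.0083,"wx":0,"wy":0,"wz":0,"hand":0.003},
    {"tx":0.0052,"ty":0,"tz":-0.008,"wx":0,"wy":0,"wz":0,"hand":0.003},
    {"tx":0.0058,"ty":0,"tz":-0.0076,"wx":0,"wy":0,"wz":0,"hand":0.003},
    {"tx":0.0063,"ty":0,"tz":-0.0071,"wx":0,"wy":0,"wz":0,"hand":0.003},
    {"tx":0,"ty":0,"tz":0,"wx":0,"wy":0,"wz":0,"hand":0.003}
  ]
}}

```text
t: 13.93
tcp_pos: [0.5096, -0.0079, 0.1908]
tool_rot: [-3.126, 0.312, 0.005]
contact_force: [-10.5, 2.0, 9.3]
opening: 0.105
```

```bash
python3 - <<'E'
from h import *
plan([0.481,-0.0015,0.1385],yaw=-11.4)
p,W=grab("scene",8); crop(p,290,390,110,210,6,"pics/s8c.png")
E
```

```text
t 13.93 tcp [ 0.5096 -0.0079  0.1908] yaw -11.41 zaxis [-3.4e-03  7.0e-04 -1.0e+00] open 0.105 F [-10.54   1.95   9.27] q [-0.11  0.27  0.08  1.95 -0.03  0.93 -0.21]
world d [-0.0286  0.0064 -0.0523] tool d total [-0.0291 -0.0006  0.0524] |d| 0.06 per row/8 [-0.0036 -0.0001  0.0066]
turn tool rotvec [ 0.      0.0034 -0.0001]
```

View pics/s8c.png

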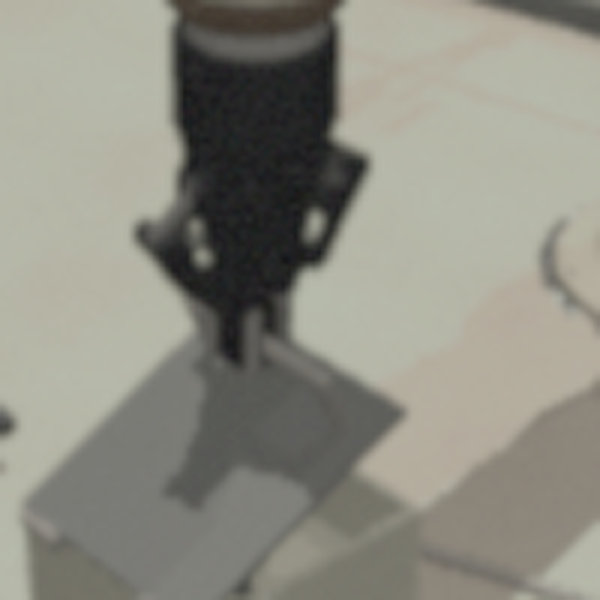

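Request:
{"name": "drive_tool", "arguments": {
  "rows": [
    {"tx":0.006,"ty":0,"tz":-0.0075,"wx":0,"wy":0,"wz":0,"hand":0.003},
    {"tx":0.0068,"ty":0,"tz":-0.007,"wx":0,"wy":0,"wz":0,"hand":0.003},
    {"tx":0.0077,"ty":0,"tz":-0.006,"wx":0,"wy":0,"wz":0,"hand":0.003},
    {"tx":0.0081,"ty":0,"tz":-0.0052,"wx":0,"wy":0,"wz":0,"hand":0.003},
    {"tx":0.0084,"ty":0,"tz":-0.0046,"wx":0,"wy":0,"wz":0,"hand":0.003},
    {"tx":0.0087,"ty":0,"tz":-0.004,"wx":0,"wy":0,"wz":0,"hand":0.003},
    {"tx":0.009,"ty":0,"tz":-0.0032,"wx":0,"wy":0,"wz":0,"hand":0.003},
    {"tx":0,"ty":0,"tz":0,"wx":0,"wy":0,"wz":0,"hand":0.003}
  ]
}}

```text
t: 14.65
tcp_pos: [0.5675, -0.0199, 0.2292]
tool_rot: [3.126, -0.313, 0.008]
contact_force: [-2.4, 0.2, 6.8]
opening: 0.106
```

```bash
cat > flap.py <<'E'
from h import *
plan([0.481,-0.0015,0.1385],yaw=-11.4)
o=monitor.get_obs(); h=np.array([.6025,-.028]);ex=np.array([.98,-.198])
g=o['tcp_pos']; X=(g[:2]-h)@ex; Z=g[2]+.017-.1145; print('bar rel',X,Z,'r',np.hypot(X,Z),'theta',np.arctan2(.041,-.125)-np.arctan2(Z,X))
E
python3 flap.py
```

```text
t 14.65 tcp [ 0.5675 -0.0199  0.2292] yaw -11.45 zaxis [ 5.e-03 -5.e-04 -1.e+00] open 0.106 F [-2.43  0.22  6.81] q [-0.09  0.32  0.09  1.78 -0.03  1.03 -0.18]
world d [-0.0865  0.0184 -0.0907] tool d total [-0.0889 -0.0008  0.0903] |d| 0.1267 per row/8 [-0.0111 -0.0001  0.0113]
turn tool rotvec [-0.0005 -0.005  -0.0009]
bar rel -0.03586612136346356 0.1317002660811255 r 0.13649666203793392 theta 0.9879698567917456
```

Request:
{"name": "drive_tool", "arguments": {
  "rows": [
    {"tx":0.0092,"ty":0,"tz":-0.0025,"wx":0,"wy":0,"wz":0,"hand":0.003},
    {"tx":0.0094,"ty":0,"tz":-0.0018,"wx":0,"wy":0,"wz":0,"hand":0.003},
    {"tx":0.0095,"ty":0,"tz":-0.0012,"wx":0,"wy":0,"wz":0,"hand":0.003},
    {"tx":0.0095,"ty":0,"tz":-0.0005,"wx":0,"wy":0,"wz":0,"hand":0.003},
    {"tx":0.0095,"ty":0,"tz":0.0002,"wx":0,"wy":0,"wz":0,"hand":0.003},
    {"tx":0.0095,"ty":0,"tz":0.0009,"wx":0,"wy":0,"wz":0,"hand":0.003},
    {"tx":0,"ty":0,"tz":0,"wx":0,"wy":0,"wz":0,"hand":0.003},
    {"tx":0,"ty":0,"tz":0,"wx":0,"wy":0,"wz":0,"hand":0.003}
  ]
}}

```text
t: 15.32
tcp_pos: [0.6214, -0.0309, 0.2314]
tool_rot: [3.125, -0.313, 0.005]
contact_force: [-0.1, -2.5, 3.4]
opening: 0.105
```

```bash
python3 flap.py; python3 - <<'E'
from h import *
p,W=grab("scene",9); crop(p,270,400,80,210,5,"pics/s9c.png")
E
```

```text
t 15.32 tcp [ 0.6214 -0.0309  0.2314] yaw -11.44 zaxis [ 2.8e-03 -9.0e-04 -1.0e+00] open 0.105 F [-0.06 -2.51  3.37] q [-0.07  0.41  0.1   1.64 -0.04  1.08 -0.16]
world d [-0.1404  0.0294 -0.0929] tool d total [-0.1437 -0.0011  0.0925] |d| 0.1709 per row/8 [-0.018  -0.0001  0.0116]
turn tool rotvec [ 0.0003 -0.0029 -0.0007]
bar rel 0.01909610012874961 0.13394146289431436 r 0.13529588509040555 theta 1.395469552172535
```

View pics/s9c.png

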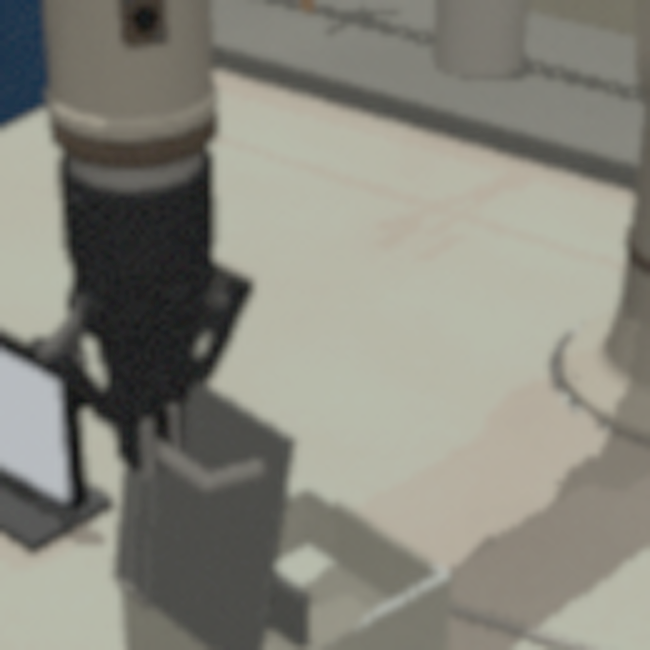

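Request:
{"name": "drive_tool", "arguments": {
  "rows": [
    {"tx":0.0094,"ty":0,"tz":0.0016,"wx":0,"wy":0,"wz":0,"hand":0.003},
    {"tx":0.0093,"ty":0,"tz":0.0023,"wx":0,"wy":0,"wz":0,"hand":0.003},
    {"tx":0.0091,"ty":0,"tz":0.0029,"wx":0,"wy":0,"wz":0,"hand":0.003},
    {"tx":0.005,"ty":0,"tz":0.002,"wx":0,"wy":0,"wz":0,"hand":0.003},
    {"tx":0,"ty":0,"tz":0,"wx":0,"wy":0,"wz":0,"hand":0.003},
    {"tx":0,"ty":0,"tz":0,"wx":0,"wy":0,"wz":0,"hand":0.003},
    {"tx":0,"ty":0,"tz":0,"wx":0,"wy":0,"wz":0,"hand":0.003},
    {"tx":0,"ty":0,"tz":0,"wx":0,"wy":0,"wz":0,"hand":0.003}
  ]
}}

```text
t: 16.03
tcp_pos: [0.6515, -0.0371, 0.2221]
tool_rot: [3.125, -0.313, -0.0]
contact_force: [-0.1, -5.3, -0.2]
opening: 0.108
```

```bash
python3 flap.py; python3 - <<'E'
from h import *
p,W=grab("scene",10); crop(p,270,400,80,210,5,"pics/s10c.png")
E
```

```text
t 16.03 tcp [ 0.6515 -0.0371  0.2221] yaw -11.42 zaxis [-2.e-04 -6.e-04 -1.e+00] open 0.108 F [-0.11 -5.3  -0.24] q [-0.06  0.48  0.1   1.57 -0.05  1.1  -0.14]
world d [-0.1705  0.0356 -0.0836] tool d total [-0.1742 -0.0012  0.0837] |d| 0.1933 per row/8 [-0.0218 -0.0001  0.0105]
turn tool rotvec [ 0.0006  0.0001 -0.0004]
bar rel 0.049860450784100646 0.12464488573648173 r 0.1342475776044183 theta 1.6343770708789314
```

View pics/s10c.png

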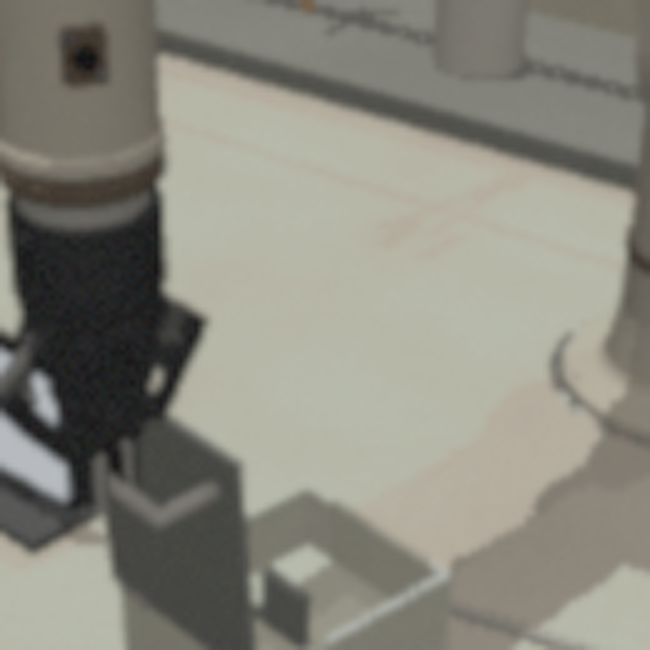

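Request:
{"name": "drive_tool", "arguments": {
  "rows": [
    {"tx":0,"ty":0,"tz":0,"wx":0,"wy":0,"wz":0,"hand":0.012},
    {"tx":0,"ty":0,"tz":0,"wx":0,"wy":0,"wz":0,"hand":0.018},
    {"tx":0,"ty":0,"tz":0,"wx":0,"wy":0,"wz":0,"hand":0.02},
    {"tx":0,"ty":0,"tz":0,"wx":0,"wy":0,"wz":0,"hand":0.02},
    {"tx":0,"ty":0,"tz":-0.005,"wx":0,"wy":0,"wz":0,"hand":0.02},
    {"tx":0,"ty":0,"tz":-0.01,"wx":0,"wy":0,"wz":0,"hand":0.02},
    {"tx":0,"ty":0,"tz":-0.015,"wx":0,"wy":0,"wz":0,"hand":0.02},
    {"tx":0,"ty":0,"tz":-0.02,"wx":0,"wy":0,"wz":0,"hand":0.02}
  ]
}}

```text
t: 16.75
tcp_pos: [0.651, -0.0363, 0.2724]
tool_rot: [-3.126, 0.312, 0.003]
contact_force: [0.0, -0.0, -0.6]
opening: 0.231
```

Request:
{"name": "drive_tool", "arguments": {
  "rows": [
    {"tx":0,"ty":0,"tz":-0.025,"wx":0,"wy":0,"wz":0,"hand":0.02},
    {"tx":0,"ty":0,"tz":-0.025,"wx":0,"wy":0,"wz":0,"hand":0.02},
    {"tx":0,"ty":0,"tz":-0.02,"wx":0,"wy":0,"wz":0,"hand":0.02},
    {"tx":0,"ty":0,"tz":-0.01,"wx":0,"wy":0,"wz":0,"hand":0.02},
    {"tx":-0.01,"ty":0,"tz":0,"wx":0,"wy":0,"wz":0,"hand":0.02},
    {"tx":-0.02,"ty":0,"tz":0,"wx":0,"wy":0,"wz":0,"hand":0.02},
    {"tx":-0.02,"ty":0,"tz":0,"wx":0,"wy":0,"wz":0,"hand":0.02},
    {"tx":-0.02,"ty":0,"tz":0,"wx":0,"wy":0,"wz":0,"hand":0.02}
  ]
}}

```text
t: 17.42
tcp_pos: [0.5821, -0.0225, 0.3522]
tool_rot: [-3.126, 0.312, 0.001]
contact_force: [0.1, -0.9, -0.5]
opening: 0.237
```

```bash
python3 - <<'E'
from h import *
plan([0.529,-.0128,.25],yaw=-11.4)
p,W=grab("scene",11); crop(p,270,400,80,230,5,"pics/s11c.png")
E
```

```text
t 17.42 tcp [ 0.5821 -0.0225  0.3522] yaw -11.4 zaxis [-5.e-04  1.e-04 -1.e+00] open 0.237 F [ 0.05 -0.92 -0.5 ] q [-0.09  0.26  0.1   1.58 -0.03  1.3  -0.18]
world d [-0.0531  0.0097 -0.1022] tool d total [-0.054   0.001   0.1023] |d| 0.1156 per row/8 [-0.0067  0.0001  0.0128]
turn tool rotvec [ 0.      0.0005 -0.    ]
```

View pics/s11c.png

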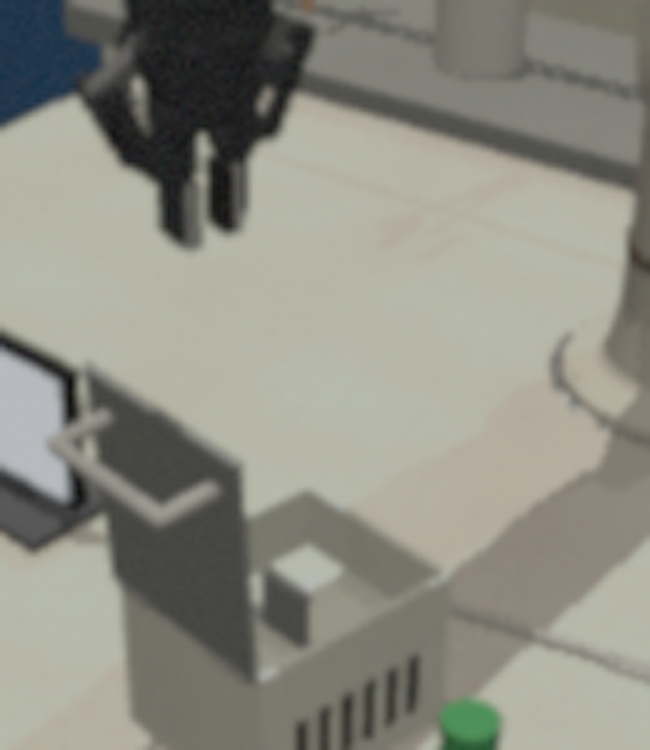

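```bash
python3 - <<'E'
from h import *
p,W=load("scene",11)
S=np.array([.529,-.0128]);ex=np.array([.98,-.198]);ey=np.array([.198,.98])
# local coords of points
L=np.stack([(W[...,:2]-S)@ex,(W[...,:2]-S)@ey,W[...,2]],-1)
m=(abs(L[...,0])<.05)&(abs(L[...,1])<.05)&(L[...,2]>.076)&(L[...,2]<.2)
q=L[m]; print(m.sum(),q.min(0).round(4),q.max(0).round(4))
for z in np.arange(.076,.116,.005):
    k=q[(q[:,2]>z)&(q[:,2]<=z+.005)]
    if len(k): print(round(z,3),len(k),np.percentile(k[:,0],[5,50,95]).round(4),np.percentile(k[:,1],[2,50,98]).round(4))
f=(L[...,0]>.06)&(L[...,0]<.12)&(abs(L[...,1])<.06)&(L[...,2]>.15)&(L[...,2]<.27)
q=L[f]; 
for z in np.arange(.15,.27,.02):
    k=q[(q[:,2]>z)&(q[:,2]<=z+.02)]
    if len(k): print(round(z,3),len(k),np.percentile(k[:,0],[5,50,95]).round(4),k[:,1].min(),k[:,1].max())
v,u=np.where(m); print(u.min(),u.max(),v.min(),v.max())
E
```

```text
103 [-0.0049 -0.016   0.0765] [0.0063 0.023  0.1115]
0.076 14 [-0.0009  0.0031  0.0046] [-0.0153  0.0012  0.0195]
0.081 13 [-0.0001  0.0038  0.0053] [-0.0134  0.0041  0.0193]
0.086 11 [-0.0008  0.0037  0.0048] [-0.013   0.0106  0.0217]
0.091 12 [-0.0008  0.0033  0.005 ] [-0.0145  0.0062  0.0224]
0.096 12 [0.0018 0.0038 0.005 ] [-0.0127  0.0068  0.0217]
0.101 15 [0.0002 0.0037 0.005 ] [-0.0136  0.0016  0.0195]
0.106 25 [-0.0048  0.0003  0.005 ] [-0.0142  0.0073  0.0204]
0.111 1 [0.0058 0.0058 0.0058] [0.0018 0.0018 0.0018]
0.15 137 [0.082  0.0834 0.0848] -0.05993754127675458 0.059846019558798265
0.17 114 [0.083  0.0846 0.0863] -0.058919927994536644 0.059630723264177725
0.19 91 [0.0845 0.0862 0.0875] -0.05956926463250554 0.05856674672140566
0.21 131 [0.0857 0.0872 0.0888] -0.05992916560178191 0.05982723121199093
0.23 216 [0.0875 0.0893 0.1149] -0.05972419640545927 0.05997365370545053
0.25 170 [0.0855 0.0892 0.0909] -0.05938177931442893 0.05908846936238155
322 331 193 207
```

Request:
{"name": "drive_tool", "arguments": {
  "rows": [
    {"tx":-0.01,"ty":-0.001,"tz":0,"wx":0,"wy":0,"wz":0,"hand":0.03},
    {"tx":-0.02,"ty":-0.001,"tz":0,"wx":0,"wy":0,"wz":0,"hand":0.03},
    {"tx":-0.015,"ty":0,"tz":0.005,"wx":0,"wy":0,"wz":0,"hand":0.03},
    {"tx":-0.009,"ty":0,"tz":0.015,"wx":0,"wy":0,"wz":0,"hand":0.03},
    {"tx":0,"ty":0,"tz":0.03,"wx":0,"wy":0,"wz":0,"hand":0.03},
    {"tx":0,"ty":0,"tz":0.035,"wx":0,"wy":0,"wz":0,"hand":0.03},
    {"tx":0,"ty":0,"tz":0.035,"wx":0,"wy":0,"wz":0,"hand":0.03},
    {"tx":0,"ty":0,"tz":0.03,"wx":0,"wy":0,"wz":0,"hand":0.03}
  ]
}}

```text
t: 18.13
tcp_pos: [0.53, -0.01, 0.2007]
tool_rot: [-3.126, 0.312, 0.0]
contact_force: [0.3, 0.5, 0.2]
opening: 0.353
```

Request:
{"name": "drive_tool", "arguments": {
  "rows": [
    {"tx":0,"ty":0,"tz":0.03,"wx":0,"wy":0,"wz":0,"hand":0.03},
    {"tx":0,"ty":0,"tz":0.02,"wx":0,"wy":0,"wz":0,"hand":0.03},
    {"tx":0,"ty":0,"tz":0.015,"wx":0,"wy":0,"wz":0,"hand":0.03},
    {"tx":0,"ty":0,"tz":0.005,"wx":0,"wy":0,"wz":0,"hand":0.03},
    {"tx":0,"ty":0,"tz":0,"wx":0,"wy":0,"wz":0,"hand":0.03},
    {"tx":0,"ty":0,"tz":0,"wx":0,"wy":0,"wz":0,"hand":0.03},
    {"tx":0,"ty":0,"tz":0,"wx":0,"wy":0,"wz":0,"hand":0.03},
    {"tx":0,"ty":0,"tz":0,"wx":0,"wy":0,"wz":0,"hand":0.03}
  ]
}}

```text
t: 18.8
tcp_pos: [0.5317, -0.0101, 0.1338]
tool_rot: [-3.126, 0.312, -0.004]
contact_force: [-0.3, -0.2, 1.0]
opening: 0.35
```

```bash
python3 - <<'E'
from h import *
plan([0.5294,-.011,.080],yaw=-11.4)
p,W=grab("scene",12); crop(p,270,400,80,230,5,"pics/s12c.png")
E
```

```text
t 18.8 tcp [ 0.5317 -0.0101  0.1338] yaw -11.4 zaxis [ 2.6e-03  1.0e-04 -1.0e+00] open 0.35 F [-0.29 -0.2   1.02] q [-0.09  0.38  0.08  1.95 -0.04  0.81 -0.2 ]
world d [-0.0023 -0.0009 -0.0538] tool d total [-0.0022  0.0014  0.0538] |d| 0.0538 per row/8 [-0.0003  0.0002  0.0067]
turn tool rotvec [-0.0007 -0.0025 -0.    ]
```

View pics/s12c.png

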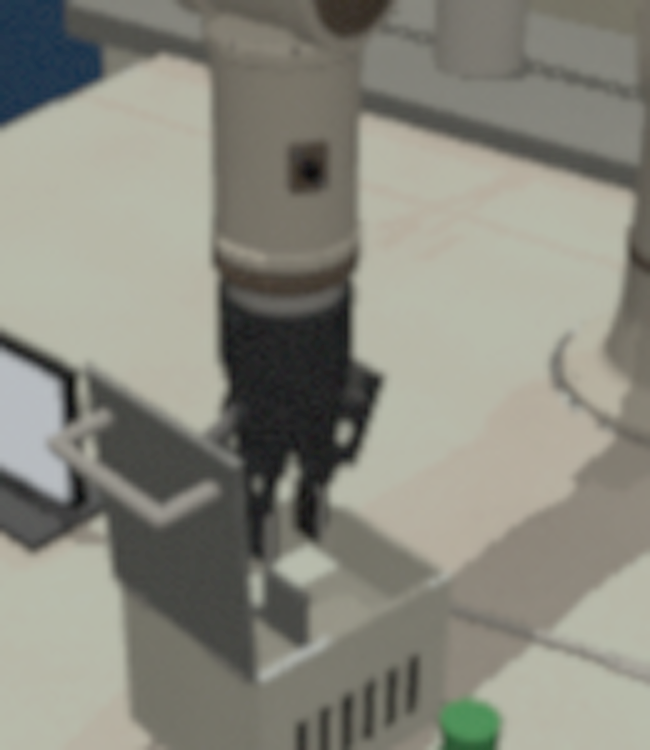

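Request:
{"name": "drive_tool", "arguments": {
  "rows": [
    {"tx":-0.002,"ty":0.001,"tz":0.005,"wx":0,"wy":0,"wz":0,"hand":0.03},
    {"tx":0,"ty":0,"tz":0.01,"wx":0,"wy":0,"wz":0,"hand":0.03},
    {"tx":0,"ty":0,"tz":0.013,"wx":0,"wy":0,"wz":0,"hand":0.03},
    {"tx":0,"ty":0,"tz":0.013,"wx":0,"wy":0,"wz":0,"hand":0.03},
    {"tx":0,"ty":0,"tz":0.008,"wx":0,"wy":0,"wz":0,"hand":0.03},
    {"tx":0,"ty":0,"tz":0.004,"wx":0,"wy":0,"wz":0,"hand":0.03},
    {"tx":0,"ty":0,"tz":0,"wx":0,"wy":0,"wz":0,"hand":0.03},
    {"tx":0,"ty":0,"tz":0,"wx":0,"wy":0,"wz":0,"hand":0.03}
  ]
}}

```text
t: 19.52
tcp_pos: [0.5284, -0.0107, 0.0793]
tool_rot: [3.126, -0.312, -0.001]
contact_force: [0.1, 0.5, 0.3]
opening: 0.355
```

```bash
python3 - <<'E'
from h import *
plan([0.5294,-.011,.080],yaw=-11.4)
E
```

```text
t 19.52 tcp [ 0.5284 -0.0107  0.0793] yaw -11.4 zaxis [-3.e-04 -0.e+00 -1.e+00] open 0.355 F [0.12 0.46 0.29] q [-0.09  0.46  0.07  1.98 -0.05  0.7  -0.19]
world d [ 0.001  -0.0003  0.0007] tool d total [ 0.001   0.0001 -0.0007] |d| 0.0013 per row/8 [ 0.0001  0.     -0.0001]
turn tool rotvec [ 0.0001  0.0003 -0.    ]
```

Request:
{"name": "drive_tool", "arguments": {
  "rows": [
    {"tx":0.0008,"ty":0,"tz":0,"wx":0,"wy":0,"wz":0,"hand":0.02},
    {"tx":0,"ty":0,"tz":0,"wx":0,"wy":0,"wz":0,"hand":0.012},
    {"tx":0,"ty":0,"tz":0,"wx":0,"wy":0,"wz":0,"hand":0.008},
    {"tx":0,"ty":0,"tz":0,"wx":0,"wy":0,"wz":0,"hand":0.004},
    {"tx":0,"ty":0,"tz":0,"wx":0,"wy":0,"wz":0,"hand":0.002},
    {"tx":0,"ty":0,"tz":0,"wx":0,"wy":0,"wz":0,"hand":0.002},
    {"tx":0,"ty":0,"tz":0,"wx":0,"wy":0,"wz":0,"hand":0.002},
    {"tx":0,"ty":0,"tz":0,"wx":0,"wy":0,"wz":0,"hand":0.002}
  ],
  "grip_force": 50
}}

```text
t: 20.18
tcp_pos: [0.5301, -0.0108, 0.0801]
tool_rot: [-3.126, 0.312, -0.003]
contact_force: [0.7, -0.4, 5.2]
opening: 0.086
```

```bash
python3 - <<'E'
from h import *
plan([0.5294,-.011,.080],yaw=-11.4)
E
```

```text
t 20.18 tcp [ 0.5301 -0.0108  0.0801] yaw -11.4 zaxis [ 0.0019  0.     -1.    ] open 0.086 F [ 0.74 -0.41  5.18] q [-0.09  0.46  0.07  1.98 -0.05  0.7  -0.19]
world d [-0.0007 -0.0002 -0.0001] tool d total [-0.0007  0.0003  0.0001] |d| 0.0008 per row/8 [-0.0001  0.      0.    ]
turn tool rotvec [-0.0004 -0.0018  0.    ]
```

Request:
{"name": "drive_tool", "arguments": {
  "rows": [
    {"tx":0,"ty":0,"tz":-0.002,"wx":0,"wy":0,"wz":0,"hand":0.002},
    {"tx":0,"ty":0,"tz":-0.004,"wx":0,"wy":0,"wz":0,"hand":0.002},
    {"tx":0,"ty":0,"tz":-0.006,"wx":0,"wy":0,"wz":0,"hand":0.002},
    {"tx":0,"ty":0,"tz":-0.006,"wx":0,"wy":0,"wz":0,"hand":0.002},
    {"tx":0,"ty":0,"tz":-0.006,"wx":0,"wy":0,"wz":0,"hand":0.002},
    {"tx":0,"ty":0,"tz":-0.006,"wx":0,"wy":0,"wz":0,"hand":0.002},
    {"tx":0,"ty":0,"tz":-0.004,"wx":0,"wy":0,"wz":0,"hand":0.002},
    {"tx":0,"ty":0,"tz":-0.002,"wx":0,"wy":0,"wz":0,"hand":0.002}
  ]
}}

```text
t: 20.85
tcp_pos: [0.5291, -0.0107, 0.1162]
tool_rot: [-3.126, 0.312, -0.0]
contact_force: [0.8, 0.0, -0.7]
opening: 0.086
```

```bash
python3 - <<'E'
from h import *
plan([0.5294,-.011,.25],yaw=-11.4)
p,W=grab("scene",13); crop(p,270,400,80,230,5,"pics/s13c.png")
E
```

```text
t 20.85 tcp [ 0.5291 -0.0107  0.1162] yaw -11.39 zaxis [ 2.e-04  2.e-04 -1.e+00] open 0.086 F [ 0.82  0.03 -0.71] q [-0.09  0.4   0.07  1.96 -0.04  0.77 -0.19]
world d [ 0.0003 -0.0003  0.1338] tool d total [ 0.0004  0.0003 -0.1338] |d| 0.1338 per row/8 [ 0.      0.     -0.0167]
turn tool rotvec [-0.0003 -0.0001  0.0002]
```

View pics/s13c.png

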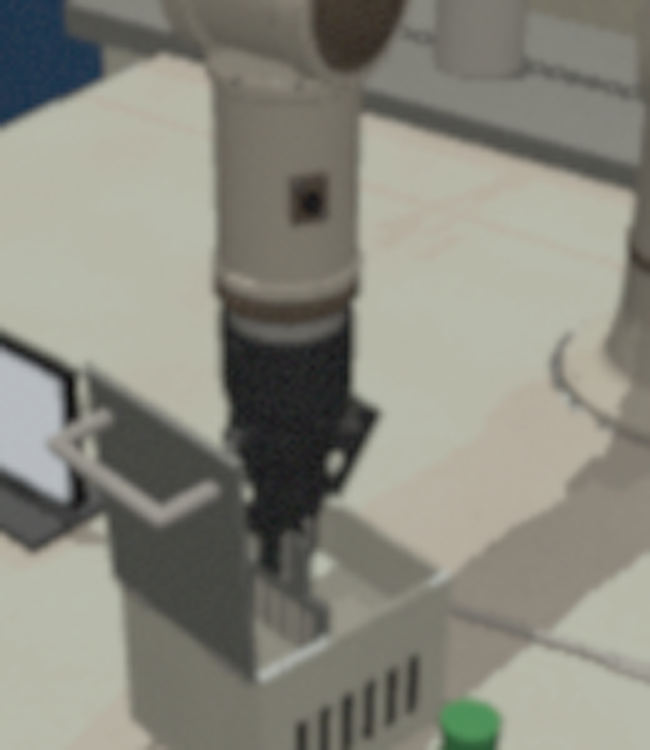

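Request:
{"name": "drive_tool", "arguments": {
  "rows": [
    {"tx":0,"ty":0,"tz":-0.006,"wx":0,"wy":0,"wz":0,"hand":0.002},
    {"tx":0,"ty":0,"tz":-0.01,"wx":0,"wy":0,"wz":0,"hand":0.002},
    {"tx":0,"ty":0,"tz":-0.015,"wx":0,"wy":0,"wz":0,"hand":0.002},
    {"tx":0,"ty":0,"tz":-0.02,"wx":0,"wy":0,"wz":0,"hand":0.002},
    {"tx":0,"ty":0,"tz":-0.025,"wx":0,"wy":0,"wz":0,"hand":0.002},
    {"tx":0,"ty":0,"tz":-0.025,"wx":0,"wy":0,"wz":0,"hand":0.002},
    {"tx":0,"ty":0,"tz":-0.02,"wx":0,"wy":0,"wz":0,"hand":0.002},
    {"tx":0,"ty":0,"tz":-0.012,"wx":0,"wy":0,"wz":0,"hand":0.002}
  ]
}}

```text
t: 21.57
tcp_pos: [0.5298, -0.0108, 0.2516]
tool_rot: [-3.126, 0.312, -0.004]
contact_force: [-0.0, -0.2, -1.1]
opening: 0.08
```

Request:
{"name": "drive_tool", "arguments": {
  "rows": [
    {"tx":-0.004,"ty":0,"tz":-0.006,"wx":0,"wy":0,"wz":0,"hand":0.002},
    {"tx":0,"ty":0.008,"tz":0,"wx":0,"wy":0,"wz":0,"hand":0.002},
    {"tx":0,"ty":0.015,"tz":0,"wx":0,"wy":0,"wz":0,"hand":0.002},
    {"tx":0,"ty":0.02,"tz":0,"wx":0,"wy":0,"wz":0,"hand":0.002},
    {"tx":0,"ty":0.02,"tz":0,"wx":0,"wy":0,"wz":0,"hand":0.002},
    {"tx":0,"ty":0.02,"tz":0,"wx":0,"wy":0,"wz":0,"hand":0.002},
    {"tx":0,"ty":0.012,"tz":0,"wx":0,"wy":0,"wz":0,"hand":0.002},
    {"tx":0,"ty":0.006,"tz":0,"wx":0,"wy":0,"wz":0,"hand":0.002}
  ]
}}

```text
t: 22.23
tcp_pos: [0.5037, -0.1114, 0.2535]
tool_rot: [3.125, -0.317, -0.004]
contact_force: [0.5, 0.0, -1.2]
opening: 0.083
```

```bash
python3 - <<'E'
from h import *
plan([0.518,-.3145,.25],yaw=-5)
p,W=grab("scene",14); crop(p,240,400,50,210,4,"pics/s14c.png")
E
```

```text
t 22.23 tcp [ 0.5037 -0.1114  0.2535] yaw -11.58 zaxis [-2.3e-03 -4.0e-04 -1.0e+00] open 0.083 F [ 0.5   0.05 -1.18] q [ 0.03  0.21  0.15  1.87 -0.03  1.06 -0.  ]
world d [ 0.0143 -0.2031 -0.0035] tool d total [0.0547 0.1961 0.0035] |d| 0.2036 per row/8 [0.0068 0.0245 0.0004]
turn tool rotvec [ 0.0008  0.0022 -0.1149]
```

View pics/s14c.png

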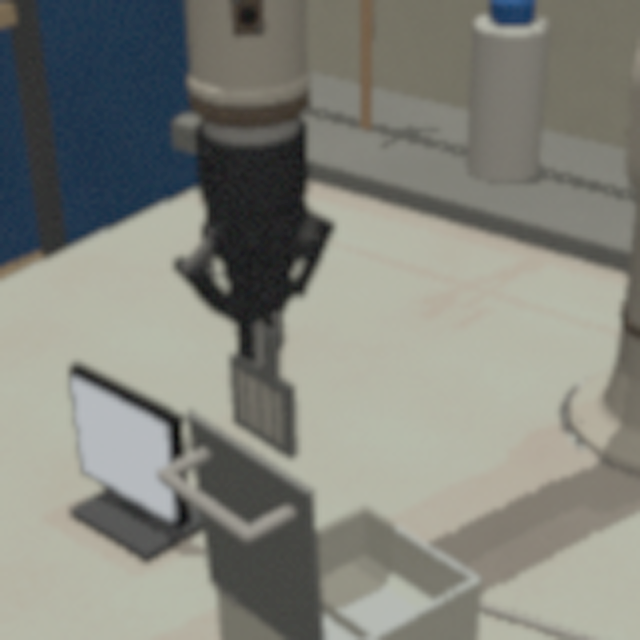

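```bash
cat > plate.py <<'E'
from h import *
import sys
def plate(W):
    o=monitor.get_obs(); t=o['tcp_pos']; M=R.from_rotvec(o['tool_rot']).as_matrix()
    L=(W-t)@M   # tool frame: x jaws, y, z down
    m=(abs(L[...,0])<.02)&(abs(L[...,1])<.05)&(L[...,2]>.006)&(L[...,2]<.085)
    q=L[m]; P=W[m]
    # tool-frame fit of plane of visible face
    k=abs(q[:,0]-np.median(q[:,0]))<.004; q=q[k];P=P[k]
    A=np.c_[q[:,1],q[:,2],np.ones(len(q))]; c=np.linalg.lstsq(A,q[:,0],rcond=None)[0]
    print('n',len(q),'face x=',c.round(4),'y range',np.percentile(q[:,1],[1,99]).round(4),'z range',np.percentile(q[:,2],[1,99]).round(4))
    r_=cv2.minAreaRect(q[:,1:3].astype(np.float32)); print('rect(y,z)',np.round(r_[0],4),np.round(r_[1],4),round(r_[2],1))
    c0=P.mean(0); u,s,v=np.linalg.svd(P-c0,full_matrices=False); n=v[2]*np.sign(v[2][0]); print('normal world',n.round(3),'yaw',np.degrees(np.arctan2(n[1],n[0])).round(2),'rms',(s[2]/len(P)**.5).round(4))
if __name__=="__main__":
    p,W=load("scene",sys.argv[1]); plate(W)
E
python3 plate.py 14
```

```text
n 281 face x= [ 0.0086 -0.0002  0.0014] y range [-0.0367  0.0348] z range [0.007  0.0665]
rect(y,z) [-0.0015  0.038 ] [0.0632 0.0743] 89.9
normal world [ 0.981 -0.193 -0.002] yaw -11.1 rms 0.0014
```

Request:
{"name": "drive_tool", "arguments": {
  "rows": [
    {"tx":0.004,"ty":0.014,"tz":0,"wx":0,"wy":0,"wz":0,"hand":0.002},
    {"tx":0.007,"ty":0.025,"tz":0,"wx":0,"wy":0,"wz":0,"hand":0.002},
    {"tx":0.009,"ty":0.032,"tz":0,"wx":0,"wy":0,"wz":0,"hand":0.002},
    {"tx":0.009,"ty":0.032,"tz":0,"wx":0,"wy":0,"wz":0,"hand":0.002},
    {"tx":0.009,"ty":0.032,"tz":0,"wx":0,"wy":0,"wz":0,"hand":0.002},
    {"tx":0.008,"ty":0.03,"tz":0,"wx":0,"wy":0,"wz":0,"hand":0.002},
    {"tx":0.006,"ty":0.02,"tz":0,"wx":0,"wy":0,"wz":0,"hand":0.002},
    {"tx":0.0025,"ty":0.01,"tz":0,"wx":0,"wy":0,"wz":0,"hand":0.002}
  ]
}}

```text
t: 22.95
tcp_pos: [0.5199, -0.3136, 0.2537]
tool_rot: [3.125, -0.316, -0.001]
contact_force: [-0.6, -0.0, -1.4]
opening: 0.084
```

Request:
{"name": "drive_tool", "arguments": {
  "rows": [
    {"tx":0,"ty":0,"tz":0,"wx":0,"wy":0,"wz":-0.02,"hand":0.002},
    {"tx":0,"ty":0,"tz":0,"wx":0,"wy":0,"wz":-0.04,"hand":0.002},
    {"tx":0,"ty":0,"tz":0,"wx":0,"wy":0,"wz":-0.04,"hand":0.002},
    {"tx":0,"ty":0,"tz":0,"wx":0,"wy":0,"wz":-0.017,"hand":0.002},
    {"tx":0,"ty":0,"tz":0,"wx":0,"wy":0,"wz":0,"hand":0.002},
    {"tx":0,"ty":0,"tz":0,"wx":0,"wy":0,"wz":0,"hand":0.002},
    {"tx":0,"ty":0,"tz":0,"wx":0,"wy":0,"wz":0,"hand":0.002},
    {"tx":0,"ty":0,"tz":0,"wx":0,"wy":0,"wz":0,"hand":0.002}
  ]
}}

```text
t: 23.62
tcp_pos: [0.5204, -0.3104, 0.2544]
tool_rot: [-3.139, 0.128, -0.0]
contact_force: [-0.8, 0.6, -0.8]
opening: 0.086
```

```bash
python3 - <<'E'
from h import *
plan([0.518,-.3135,.123],yaw=-4.9)
p,W=grab("scene",15); crop(p,200,360,50,210,4,"pics/s15c.png")
from plate import plate
plate(W)
E
```

```text
t 23.62 tcp [ 0.5204 -0.3104  0.2544] yaw -4.68 zaxis [ 0.e+00  2.e-04 -1.e+00] open 0.086 F [-0.83  0.64 -0.81] q [ 0.32  0.37  0.23  1.66 -0.09  1.12  0.49]
world d [-0.0024 -0.0031 -0.1314] tool d total [-0.0021  0.0033  0.1314] |d| 0.1315 per row/8 [-0.0003  0.0004  0.0164]
turn tool rotvec [-0.0002 -0.      0.0038]
n 242 face x= [ 0.0061 -0.005   0.0017] y range [-0.0376  0.035 ] z range [0.0061 0.0663]
rect(y,z) [-0.0012  0.036 ] [0.061  0.0739] 88.4
normal world [ 0.997 -0.076 -0.005] yaw -4.34 rms 0.0015
```

View pics/s15c.png

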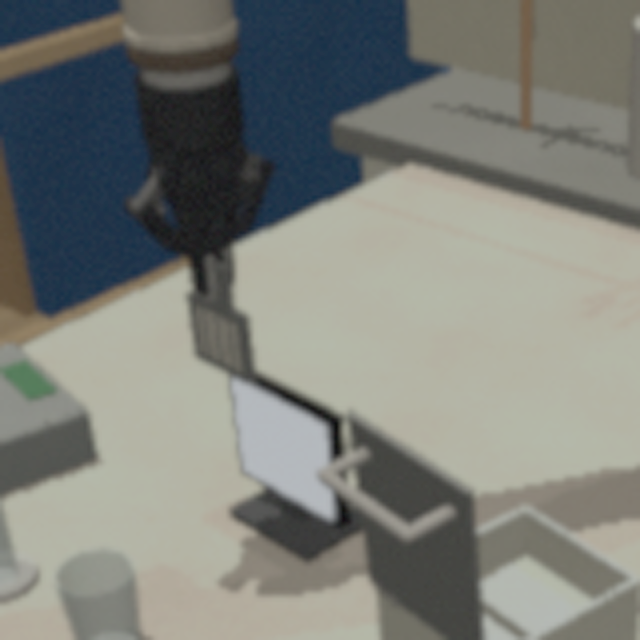

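Request:
{"name": "drive_tool", "arguments": {
  "rows": [
    {"tx":-0.002,"ty":0.0038,"tz":0.005,"wx":0,"wy":0,"wz":0.004,"hand":0.002},
    {"tx":0,"ty":0,"tz":0.012,"wx":0,"wy":0,"wz":0,"hand":0.002},
    {"tx":0,"ty":0,"tz":0.02,"wx":0,"wy":0,"wz":0,"hand":0.002},
    {"tx":0,"ty":0,"tz":0.02,"wx":0,"wy":0,"wz":0,"hand":0.002},
    {"tx":0,"ty":0,"tz":0.018,"wx":0,"wy":0,"wz":0,"hand":0.002},
    {"tx":0,"ty":0,"tz":0.012,"wx":0,"wy":0,"wz":0,"hand":0.002},
    {"tx":0,"ty":0,"tz":0.01,"wx":0,"wy":0,"wz":0,"hand":0.002},
    {"tx":0,"ty":0,"tz":0.008,"wx":0,"wy":0,"wz":0,"hand":0.002}
  ]
}}

```text
t: 24.33
tcp_pos: [0.5174, -0.3146, 0.1479]
tool_rot: [-3.138, 0.136, 0.002]
contact_force: [-0.5, 1.1, -0.7]
opening: 0.084
```

Request:
{"name": "drive_tool", "arguments": {
  "rows": [
    {"tx":0,"ty":0,"tz":0.01,"wx":0,"wy":0,"wz":0,"hand":0.002},
    {"tx":0,"ty":0,"tz":0.008,"wx":0,"wy":0,"wz":0,"hand":0.002},
    {"tx":0,"ty":0,"tz":0.005,"wx":0,"wy":0,"wz":0,"hand":0.002},
    {"tx":0,"ty":0,"tz":0.0025,"wx":0,"wy":0,"wz":0,"hand":0.002},
    {"tx":0,"ty":0,"tz":0.001,"wx":0,"wy":0,"wz":0,"hand":0.002},
    {"tx":0,"ty":0,"tz":0,"wx":0,"wy":0,"wz":0,"hand":0.002},
    {"tx":0,"ty":0,"tz":0,"wx":0,"wy":0,"wz":0,"hand":0.002},
    {"tx":0,"ty":0,"tz":0,"wx":0,"wy":0,"wz":0,"hand":0.002}
  ]
}}

```text
t: 25.0
tcp_pos: [0.5183, -0.3148, 0.1235]
tool_rot: [3.138, -0.135, 0.002]
contact_force: [0.6, 0.4, -0.8]
opening: 0.089
```

```bash
python3 - <<'E'
from h import *
plan([0.518,-.314,.123],yaw=-4.9)
p,W=grab("scene",16); crop(p,200,360,80,240,4,"pics/s16c.png")
from plate import plate
plate(W)
p,W=grab("top",16); crop(p,330,530,130,290,4,"pics/t16c.png"); plate(W)
E
```

```text
t 25.0 tcp [ 0.5183 -0.3148  0.1235] yaw -4.93 zaxis [ 1.e-03 -5.e-04 -1.e+00] open 0.089 F [ 0.65  0.41 -0.79] q [ 0.34  0.52  0.21  1.77 -0.13  0.87  0.53]
world d [-0.0003  0.0008 -0.0005] tool d total [-0.0004 -0.0008  0.0005] |d| 0.001 per row/8 [-0.     -0.0001  0.0001]
turn tool rotvec [ 0.0004 -0.001  -0.0005]
n 198 face x= [0.0051 0.0027 0.0014] y range [-0.0372  0.0339] z range [0.0063 0.0666]
rect(y,z) [-0.0014  0.0361] [0.0733 0.0618] 1.8
normal world [ 0.997 -0.081  0.004] yaw -4.63 rms 0.0014
n 76 face x= [-0.0223 -0.0148 -0.0034] y range [-0.0334  0.0138] z range [0.0061 0.0661]
rect(y,z) [-0.0109  0.0354] [0.061  0.0493] 86.1
normal world [ 0.994 -0.108 -0.014] yaw -6.21 rms 0.0013
```

View pics/s16c.png

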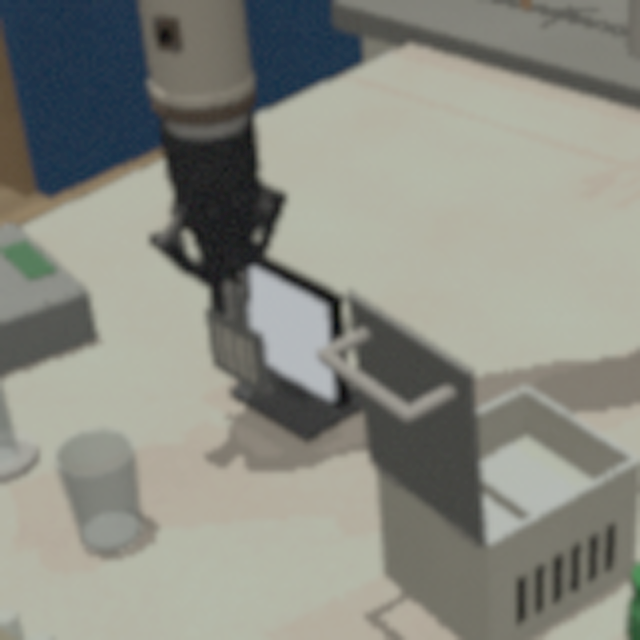

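View pics/t16c.png

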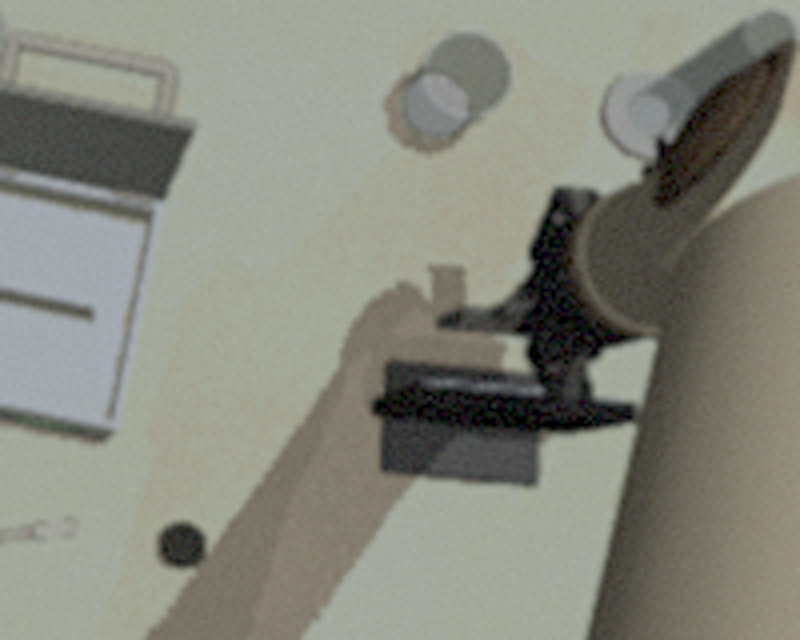

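```bash
python3 - <<'E'
from h import *
p,W=grab("scene",17); cv2.imwrite("pics/s17.png",np.clip(255*(p/255.)**.6,0,255).astype(np.uint8)[:,:,::-1])
from plate import plate
plate(W); o=monitor.get_obs(); print(o['t'],abs(o['dq']).max(),o['tcp_pos'],o['opening'])
p,W0=load("scene",0)
X=W.reshape(-1,3); m=(abs(X[:,0]-.481)<.03)&(abs(X[:,1]-.283)<.03)&(X[:,2]>.15)&(X[:,2]<.165); print('jar cap',m.sum(),cv2.minEnclosingCircle(X[m][:,:2].astype(np.float32)),X[m][:,2].mean())
E
```

```text
n 203 face x= [-0.0018 -0.0038  0.0016] y range [-0.0371  0.0353] z range [0.0071 0.0671]
rect(y,z) [-0.0005  0.0372] [0.0757 0.0618] 1.2
normal world [ 0.996 -0.088 -0.003] yaw -5.03 rms 0.0016
25.15 0.0025363754258305175 [ 0.51813658 -0.31470742  0.12328046] 0.08407067094555178
jar cap 123 ((0.48152512311935425, 0.28383803367614746), 0.018947221338748932) 0.15546633671306642
```

View pics/s17.png

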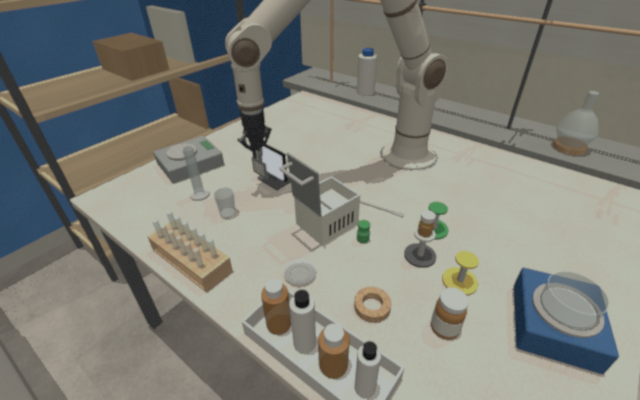

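The picture shows the jar upright on the white stand (427,222), the flap standing open (303,187), and the plate held in front of the panel (262,165). Nothing else on the bench has moved. The arm is still, so I am handing the job in.

```bash
python3 -c "
from workcell import r
print(r.finish_job())"
```

```text
the job is handed in; nothing more can be done
None
```

The job is done and handed in at about 25 s of the 72 s allowed; the system reported no verdict. I moved the amber jar to the white-topped stand and swung the flap open by its bar. I then drew the plate out by its tab, and the arm is holding it in front of the lit panel.

**Last checks:**
- **Jar:** it stands upright with its cap at 155 mm, as expected for the stand. It is centred within about 1 mm in the last scene-camera picture.
- **Flap:** it stands open by itself at about 1.65 rad.
- **Plate:**
  - It is about 50 mm from the lit face, with its middle about 85 mm above the bench.
  - It is level and parallel to the face within about 0.5° (yaw −5.0° against −4.9° for the panel).
  - It is centred sideways within about 1 mm.
- **Contacts and motion:** the measured outside force was about 1 N, the plate's own weight, and the joints were still. Nothing else on the bench looks moved.

**Disagreements:** the two cameras differ by 2–3 mm in y, so I split the difference or compared things within one picture. At the end, the top camera saw only part of the plate behind the gripper. Its plane fit (yaw −6.2°) differed from the scene camera's, so I did not rely on it.

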